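Rake desiccant pieces level across a drying tray

TASK

Take the rake from its rest and spread the crowded orange desiccant pieces over the whole drying tray, two lying flat in each of the three marked thirds, moving them with the rake only. While you rake, let the teeth slide along the tray floor from the crowded third right into the far third; press lightly, because beyond the first line the floor slopes by an amount nobody has measured and its coating is easily damaged. Then stand the rake back in its rest and leave everything else alone.

Things in the scene. Friction and masses are not known exactly. Their poses are not given: they have to be found in the camera images.
- tray: Fixed white drying tray, open on top. Origin at the centre of its underside, on the bench; x across its width, y along its length, z up. Inside 122 mm (x) by 272 mm (y); walls 6 mm thick, rims 66 mm above the bench. Inside lies an aluminium floor; two blue lines across it, at y = -45 and +45 mm, mark three equal thirds. The pieces start crowded in the -y third.
- tray_crease (a point): Middle of the crease in the tray floor, at the first blue line (y = -45 mm of the tray), 28 mm above the bench; axes as the tray. From here to the -y end the floor is level. From here to the +y end it is a rigid, straight ramp of unknown slope, up to 8 degrees up or down, different each time, so its +y end lies up to 25 mm higher or lower: feel for it. The coating takes a few newtons; 8 N damages it.
- rake_grip (a point): Centre of the rake's blue upright grip, a block 30 mm (rake x) by 26 mm (rake y), reaching 28 mm above and below this point; hold it across the 26 mm, from above. x runs along the toothed head, y is the raking direction (either way), z up the grip. This point is 90 mm above the teeth's lower edge. Rake 0.16 kg.
- rake_tip (a point): Middle of the lower edge of the rake's teeth; axes as the grip. Head 100 mm wide (x): a bar 14 mm thick (y), 30 to 42 mm above this edge, with six flat teeth 8 mm wide, 4 mm thick (y), 10 mm apart. The head is spring-mounted: it gives up to 12 mm towards the grip, 2.5 N per mm.
- rest: Fixed grey rake rest, 130 mm (x) by 60 mm (y), 46 mm high, origin at the centre of its underside, x along the slot. The rake stands in its slot, head along x, teeth on the slot's floor, leaning a little; its grip sticks out above.
- rest_slot (a point): Centre of the slot's floor, 6 mm above the bench. The slot is 112 mm (x) by 20 mm (y), 40 mm deep, open on top.
- chunk0_c (a point): Centre of an orange desiccant piece: a flat chunk 22 mm across, 14 mm thick, about 14 g; z up through its flat faces. The six are alike and start flat on the floor in three rows of two: row middles about y = -124, -90 and -56 mm of the tray, x about -24 and +24 mm; clear gaps of 9 to 15 mm between rows.
- chunk1_c (a point): Centre of an orange desiccant piece: a flat chunk 22 mm across, 14 mm thick, about 14 g; z up through its flat faces. The six are alike and start flat on the floor in three rows of two: row middles about y = -124, -90 and -56 mm of the tray, x about -24 and +24 mm; clear gaps of 9 to 15 mm between rows.
- chunk2_c (a point): Centre of an orange desiccant piece: a flat chunk 22 mm across, 14 mm thick, about 14 g; z up through its flat faces. The six are alike and start flat on the floor in three rows of two: row middles about y = -124, -90 and -56 mm of the tray, x about -24 and +24 mm; clear gaps of 9 to 15 mm between rows.
- chunk3_c (a point): Centre of an orange desiccant piece: a flat chunk 22 mm across, 14 mm thick, about 14 g; z up through its flat faces. The six are alike and start flat on the floor in three rows of two: row middles about y = -124, -90 and -56 mm of the tray, x about -24 and +24 mm; clear gaps of 9 to 15 mm between rows.
- chunk4_c (a point): Centre of an orange desiccant piece: a flat chunk 22 mm across, 14 mm thick, about 14 g; z up through its flat faces. The six are alike and start flat on the floor in three rows of two: row middles about y = -124, -90 and -56 mm of the tray, x about -24 and +24 mm; clear gaps of 9 to 15 mm between rows.
- chunk5_c (a point): Centre of an orange desiccant piece: a flat chunk 22 mm across, 14 mm thick, about 14 g; z up through its flat faces. The six are alike and start flat on the floor in three rows of two: row middles about y = -124, -90 and -56 mm of the tray, x about -24 and +24 mm; clear gaps of 9 to 15 mm between rows.
- jar: Bystander, leave alone: lidded amber glass jar, 64 mm across, 85 mm high. Origin on its axis at the underside.
- beaker: Bystander, leave alone: open clear beaker, 70 mm across, 90 mm high. Origin on its axis at the underside.
- brush: Bystander, leave alone: bench brush lying flat. Origin at the underside.
- pipbox: Bystander, leave alone: white carton 240 x 90 x 45 mm. Origin at the underside.
- reagent: Bystander, leave alone: white bottle with blue cap, 64 mm across, 150 mm high. Origin on its axis at the underside.
- vial: Bystander, leave alone: small glass vial with black cap, 40 mm across, 60 mm high. Origin on its axis at the underside.
There are look-alikes about, which are no part of the job. Leave any red or turquoise look-alike of the part that bears rake_grip alone.

How it is judged (in metres and radians):
On the way, in this order (a step that is already met when the one before it is completed fails the run):
1. the rake is lifted clear of its rest (z of rake_tip in the frame of rest_slot above 0.05 m), for 0.15 s.
2. the teeth slide on the floor of the crowded third, in light contact (y of rake_tip in the frame of tray between -0.136 and -0.045 m and contact force between rake and tray between 0.3 and 8 N and linear speed of rake above 0.005 m/s), for 0.05 s.
3. the teeth slide on the floor of the middle third, in light contact (y of rake_tip in the frame of tray between -0.045 and 0.045 m and contact force between rake and tray between 0.3 and 8 N and linear speed of rake above 0.005 m/s), for 0.05 s.
4. the teeth slide on the floor of the far third, in light contact (y of rake_tip in the frame of tray between 0.045 and 0.136 m and contact force between rake and tray between 0.3 and 8 N and linear speed of rake above 0.005 m/s), for 0.05 s.
At the end, for the whole second after the job is handed in: Each third of the tray (lines at y = -45 and +45 mm) holds the centres of two pieces, all at rest, flat (tilt under 0.25 rad), none stacked (over 17 mm apart sideways); the rake is at rest in its rest, tooth edge within 12 mm sideways and 8 mm in height of the slot site, tilt under 0.2 rad ((y of each of chunk0_c, chunk1_c in the frame of tray below -0.045 m or y of each of chunk0_c, chunk2_c in the frame of tray below -0.045 m or y of each of chunk0_c, chunk3_c in the frame of tray below -0.045 m or y of each of chunk0_c, chunk4_c in the frame of tray below -0.045 m or y of each of chunk0_c, chunk5_c in the frame of tray below -0.045 m or y of each of chunk1_c, chunk2_c in the frame of tray below -0.045 m or y of each of chunk1_c, chunk3_c in the frame of tray below -0.045 m or y of each of chunk1_c, chunk4_c in the frame of tray below -0.045 m or y of each of chunk1_c, chunk5_c in the frame of tray below -0.045 m or y of each of chunk2_c, chunk3_c in the frame of tray below -0.045 m or y of each of chunk2_c, chunk4_c in the frame of tray below -0.045 m or y of each of chunk2_c, chunk5_c in the frame of tray below -0.045 m or y of each of chunk3_c, chunk4_c in the frame of tray below -0.045 m or y of each of chunk3_c, chunk5_c in the frame of tray below -0.045 m or y of each of chunk4_c, chunk5_c in the frame of tray below -0.045 m) and ((y of chunk0_c in the frame of tray between -0.045 and 0.045 m and y of chunk1_c in the frame of tray between -0.045 and 0.045 m) or (y of chunk0_c in the frame of tray between -0.045 and 0.045 m and y of chunk2_c in the frame of tray between -0.045 and 0.045 m) or (y of chunk0_c in the frame of tray between -0.045 and 0.045 m and y of chunk3_c in the frame of tray between -0.045 and 0.045 m) or (y of chunk0_c in the frame of tray between -0.045 and 0.045 m and y of chunk4_c in the frame of tray between -0.045 and 0.045 m) or (y of chunk0_c in the frame of tray between -0.045 and 0.045 m and y of chunk5_c in the frame of tray between -0.045 and 0.045 m) or (y of chunk1_c in the frame of tray between -0.045 and 0.045 m and y of chunk2_c in the frame of tray between -0.045 and 0.045 m) or (y of chunk1_c in the frame of tray between -0.045 and 0.045 m and y of chunk3_c in the frame of tray between -0.045 and 0.045 m) or (y of chunk1_c in the frame of tray between -0.045 and 0.045 m and y of chunk4_c in the frame of tray between -0.045 and 0.045 m) or (y of chunk1_c in the frame of tray between -0.045 and 0.045 m and y of chunk5_c in the frame of tray between -0.045 and 0.045 m) or (y of chunk2_c in the frame of tray between -0.045 and 0.045 m and y of chunk3_c in the frame of tray between -0.045 and 0.045 m) or (y of chunk2_c in the frame of tray between -0.045 and 0.045 m and y of chunk4_c in the frame of tray between -0.045 and 0.045 m) or (y of chunk2_c in the frame of tray between -0.045 and 0.045 m and y of chunk5_c in the frame of tray between -0.045 and 0.045 m) or (y of chunk3_c in the frame of tray between -0.045 and 0.045 m and y of chunk4_c in the frame of tray between -0.045 and 0.045 m) or (y of chunk3_c in the frame of tray between -0.045 and 0.045 m and y of chunk5_c in the frame of tray between -0.045 and 0.045 m) or (y of chunk4_c in the frame of tray between -0.045 and 0.045 m and y of chunk5_c in the frame of tray between -0.045 and 0.045 m)) and (y of each of chunk0_c, chunk1_c in the frame of tray above 0.045 m or y of each of chunk0_c, chunk2_c in the frame of tray above 0.045 m or y of each of chunk0_c, chunk3_c in the frame of tray above 0.045 m or y of each of chunk0_c, chunk4_c in the frame of tray above 0.045 m or y of each of chunk0_c, chunk5_c in the frame of tray above 0.045 m or y of each of chunk1_c, chunk2_c in the frame of tray above 0.045 m or y of each of chunk1_c, chunk3_c in the frame of tray above 0.045 m or y of each of chunk1_c, chunk4_c in the frame of tray above 0.045 m or y of each of chunk1_c, chunk5_c in the frame of tray above 0.045 m or y of each of chunk2_c, chunk3_c in the frame of tray above 0.045 m or y of each of chunk2_c, chunk4_c in the frame of tray above 0.045 m or y of each of chunk2_c, chunk5_c in the frame of tray above 0.045 m or y of each of chunk3_c, chunk4_c in the frame of tray above 0.045 m or y of each of chunk3_c, chunk5_c in the frame of tray above 0.045 m or y of each of chunk4_c, chunk5_c in the frame of tray above 0.045 m) and angle between each of chunk0_c, chunk1_c, chunk2_c, chunk3_c, chunk4_c, chunk5_c's own z axis and vertical below 0.25 rad and linear speed of each of chunk0, chunk1, chunk2, chunk3, chunk4, chunk5, rake below 0.02 m/s and x of chunk0_c in the frame of tray between -0.061 and 0.061 m and y of chunk0_c in the frame of tray between -0.136 and 0.136 m and z of each of chunk0_c, chunk1_c, chunk2_c, chunk3_c, chunk4_c, chunk5_c in the frame of tray below 0.063 m and x of chunk1_c in the frame of tray between -0.061 and 0.061 m and y of chunk1_c in the frame of tray between -0.136 and 0.136 m and x of chunk2_c in the frame of tray between -0.061 and 0.061 m and y of chunk2_c in the frame of tray between -0.136 and 0.136 m and x of chunk3_c in the frame of tray between -0.061 and 0.061 m and y of chunk3_c in the frame of tray between -0.136 and 0.136 m and x of chunk4_c in the frame of tray between -0.061 and 0.061 m and y of chunk4_c in the frame of tray between -0.136 and 0.136 m and x of chunk5_c in the frame of tray between -0.061 and 0.061 m and y of chunk5_c in the frame of tray between -0.136 and 0.136 m and horizontal distance between chunk0_c and chunk1_c above 0.017 m and horizontal distance between each of chunk0_c, chunk1_c and chunk2_c above 0.017 m and horizontal distance between each of chunk0_c, chunk1_c, chunk2_c and chunk3_c above 0.017 m and horizontal distance between each of chunk0_c, chunk1_c, chunk2_c, chunk3_c and chunk4_c above 0.017 m and horizontal distance between each of chunk0_c, chunk1_c, chunk2_c, chunk3_c, chunk4_c and chunk5_c above 0.017 m and horizontal distance between rake_tip and rest_slot below 0.012 m and z of rake_tip in the frame of rest_slot below 0.008 m and angle between rake_grip's own z axis and vertical below 0.2 rad); the robot touches nothing.
It fails at once if the rake presses on the tray with over 8 N (contact force between rake and tray above 8 N).
It fails at once if a piece is touched by the gripper or arm (contact force between any of the fingers, the arm and chunk0 above 0.3 N or contact force between any of the fingers, the arm and chunk1 above 0.3 N or contact force between any of the fingers, the arm and chunk2 above 0.3 N or contact force between any of the fingers, the arm and chunk3 above 0.3 N or contact force between any of the fingers, the arm and chunk4 above 0.3 N or contact force between any of the fingers, the arm and chunk5 above 0.3 N).
It fails at once if a bystander is moved by more than 30 mm (distance of any of jar, beaker, brush, pipbox, reagent, vial from where it was at the start of the episode above 0.03 m).
It also fails if it takes over 69 s, if anything falls off the work surface, if the arm or the gripper's body presses on something with over 40 N, if the wrist force passes 120 N, or if a joint passes its speed limit or range.

ROBOT

A 6-joint arm with a two-finger parallel gripper is mounted at the origin on the work surface. World frame = base frame: x ahead of the robot, y to its left, z up, the work surface at z = 0. Lengths are in mm, angles in rad, forces in N, time in s.
With the tool pointing down it reaches from about 350 to 875 mm from the base axis. Payload 4.2 kg.
Tool frame: the origin (TCP) lies where the fingers leave the gripper's body, on its centre line; the fingertips stand ahead of it and the grasp point (between the pads) lies 54 mm ahead of it (arm.nose_length is the z of the fingertips in the tool frame, in mm); z points along the fingers, x is the direction in which the jaws open and shut, and the axes are right-handed (so a half turn about z gives the same grasp; the last joint's range is limited). The gripper opens to 85 mm and grips with 20 to 120 N. Pads are 22 mm wide; open, the fingers measure 114 mm over their backs; the gripper's body (76 mm by 85 mm) begins 54 mm behind the grasp point. The pads swing forward as they close: fully open they stand 13 mm farther back than shut.
Start: joints at [-0.91, 0.385, 0.008, 0, -1.194, -0.259], TCP at [244.435, -575.196, 303.912] pointing down, gripper open.
Joint ranges: [-3.14, 3.14], [-1.21, 2.06], [-1.07, 1.41], [-3.16, 2.05], [-2.99, -0.16], [-3.1, 3.1]. Speed limits (rad/s): [2.79, 2.79, 3.14, 3.14, 3.14, 3.14].

INTERFACE

Orientations are given as a unit quaternion [x, y, z, w].
In Python, from bench import arm, imaging, job_done gives the robot as it stands.
- The arm moves only by the shell command python3 -m crank 'ROWS' [OPENING]. ROWS is a JSON object of lists of equal length, an entry for each row: "delta_pos": the shift along the tool's x, y, z in m, a list of three; "twist": the turn about the tool's z in rad. In form: {"delta_pos": [[tx, ty, tz], ...], "twist": [twist, ...]}. A call has 1 to 8 rows; each row shifts and turns the commanded pose from where the row before left it, along the tool's axes as they then stand; what a row does not reach is not made up. A row lasts 1/12 s, in which the tool goes at most 41.7 mm and 7.16 degrees, less where a joint would pass 70% of its speed; a pose out of reach is approached as far as the arm can. A call is refused whole if a number of a shift passes 0.0417 or a number of a turn 0.125, either way. A call with a gripper value outside its range is refused whole. OPENING is the opening, from 0 (shut) to 1 (fully open), set as the call begins (- or left out, the last holds). The fingers move at their own pace and stop on an object; the grip force is fixed at half the most. Time passes only in rows, so rows that do not move let the fingers close. It gives the time, the measured TCP pose, the force and the opening at its end, in the units of the state.
- arm.read_state(): the state, without advancing time (a new reading comes with each control period).
- imaging.get_image(name): name is "scene" or "top" or "wrist"; returns (picture, depth): 400x640x3 uint8, blue, green, red; 400x640 float32, mm along the optical axis (not along the pixel's ray), 0 where there is no reading.
- imaging.camera_model(name): a dict with "vfov" (degrees; the focal length in pixels is half the picture's height over the tangent of half this angle, whatever the lens; pixels are square), "cx", "cy" (the principal point, pixels), "T" (4x4, takes a point from camera to world coordinates); the wrist camera has in their place "hand_eye" (4x4, takes a point from camera to tool coordinates, whose origin is the TCP and whose axes are the tool frame's). Camera axes: x right, y up, looking along -z (the intrinsics and any distortion apply to the point x, -y, -z); pixel columns grow to the right and rows downward; lengths in mm; the calibration is good to about 2 mm. The wrist camera is an equidistant fisheye: a pixel r from the principal point sees the ray r / f radians off the axis. A picture is of the moment at which its call begins: read the wrist's pose just before it. camera_model takes no time and is no camera call.
- job_done(): hands the job in, once; it reports no verdict.
The state is a dict: "clock": time; "joints": joint angles; "joint_vel": joint speeds; "joint_efforts": joint torques, N m; "position": TCP position; "ee_rot": TCP orientation; "contact_force": force on the tool from outside, world axes, zero at the start; "wrist_torque": the same for the moment, N m; "gripper_width": finger opening in mm.
Only numpy, scipy, OpenCV 4.12 (cv2) and the standard library are available. Lean on these libraries where they do the work, as an engineer would, in place of code of your own. Each camera call takes 0.05 s, during which the arm holds its last target.

## Working session

There is one attempt and no reset: what is moved stays moved. The work goes in short steps, Python scripts to look and compute and a shell command to move; the robot and the scene stay as the last step left them, time stands still between calls to the robot, and variables do not carry over. Pictures are saved under pics/ and viewed, and the job is handed in when it is done.

```bash
ls -la; mkdir -p pics; python3 - <<'E'
from bench import arm, imaging
import cv2
print(arm.read_state())
for n in ["scene","top","wrist"]:
    p,d=imaging.get_image(n); cv2.imwrite(f"pics/{n}0.png",p)
    import numpy as np; np.save(f"pics/{n}0.npy",d)
    print(n,imaging.camera_model(n))
print(arm.nose_length)
E
```

```text
total 12
drwxr-xr-x  3 agent agent 4096 Dec  7 16:14 .
drwxr-xr-x 23 root  root  4096 Dec  7 16:14 ..
drwxr-xr-x  2 agent agent 4096 Dec  7 16:14 pics
{'clock': 0.0, 'joints': array([-9.10390183e-01,  3.85570369e-01,  6.62800518e-03, -4.83632820e-04,
       -1.19399544e+00, -2.58581412e-01]), 'joint_vel': array([-0.00015636,  0.00114408,  0.00025312, -0.0003258 ,  0.00235774,
        0.001225  ]), 'joint_efforts': array([ 9.16740973e-04, -3.92284155e+01,  1.88398057e+01,  4.18612316e+00,
       -4.66149111e-03,  9.91766370e-06]), 'position': array([ 244.28327454, -574.82581152,  302.81620181]), 'ee_rot': array([ 5.51844686e-01,  8.33946189e-01,  5.55738874e-04, -9.42414848e-04]), 'contact_force': array([ 0.97392354,  1.38873136, -0.65826697]), 'wrist_torque': array([-0.01103743, -0.0236725 ,  0.08358783]), 'gripper_width': 85.59770529688778}
scene {'vfov': 56.157392961071594, 'cx': 313.42416871158116, 'cy': 194.3249818762346, 'T': array([[-6.44167005e-01, -5.31207287e-01,  5.50334159e-01,
         1.15915814e+03],
       [ 7.64843376e-01, -4.39850606e-01,  4.70686791e-01,
         4.
[... 359 characters left out ...]
       [-9.99886582e-01, -3.18318806e-03,  1.47204366e-02,
        -1.96463232e+01],
       [ 1.41482851e-02,  1.36496444e-01,  9.90539523e-01,
         1.44438627e+03],
       [ 0.00000000e+00,  0.00000000e+00,  0.00000000e+00,
         1.00000000e+00]])}
wrist {'vfov': 65.70646984690485, 'cx': 319.46146749883405, 'cy': 197.1068800566471, 'hand_eye': array([[ 9.99999999e-01,  1.42078747e-05, -3.06221159e-05,
        -2.77170415e-02],
       [ 5.00467543e-06, -9.59489315e-01, -2.81745017e-01,
        -7.15387363e+01],
       [-3.33845909e-05,  2.81745016e-01, -9.59489315e-01,
        -6.90080549e+01],
       [ 0.00000000e+00,  0.00000000e+00,  0.00000000e+00,
         1.00000000e+00]])}
72.6
```

View pics/scene0.png

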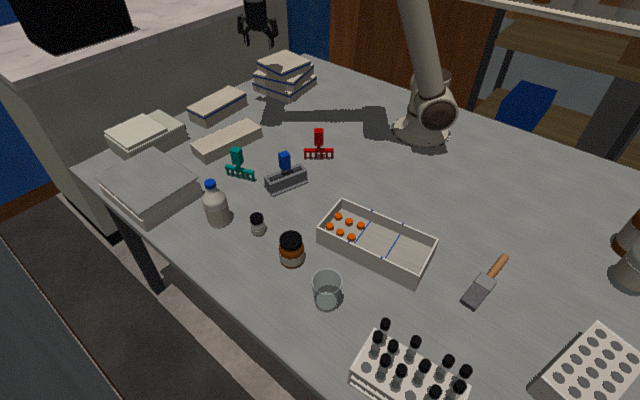

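View pics/top0.png

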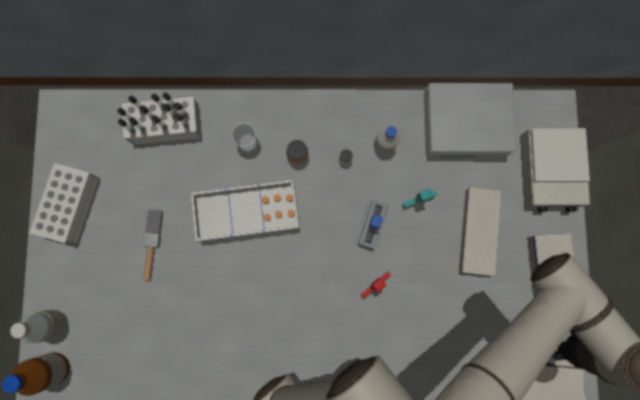

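View pics/wrist0.png

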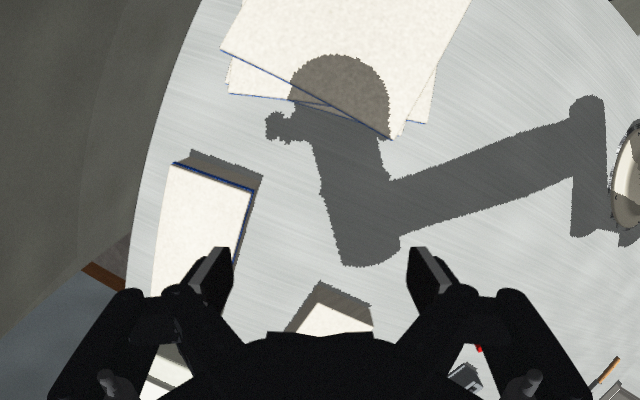

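The blue-gripped rake stands in its rest at about top (375,223). The red and turquoise ones are look-alikes. The tray is at top (246,211), with the pieces crowded at its right end, which is world -y. Next I enlarge crops of these.

```bash
cat > h.py <<'E'
import numpy as np, cv2
from bench import arm, imaging
from scipy.spatial.transform import Rotation as R
def f(m): return 200/np.tan(np.radians(m["vfov"])/2)
def ray(name,u,v,st=None):
    m=imaging.camera_model(name); F=f(m)
    x,y=(u-m["cx"]),(v-m["cy"])
    if name=="wrist":
        r=np.hypot(x,y); th=r/F
        d=np.array([np.sin(th)*x/r, -np.sin(th)*y/r, -np.cos(th)]) if r>0 else np.array([0,0,-1.])
        W=np.eye(4); W[:3,:3]=R.from_quat(st["ee_rot"]).as_matrix(); W[:3,3]=st["position"]
        T=W@m["hand_eye"]
    else:
        d=np.array([x/F,-y/F,-1.]); T=m["T"]
    return T[:3,3], T[:3,:3]@d
def atz(name,u,v,z,st=None):
    o,d=ray(name,u,v,st); return o+d*(z-o[2])/d[2]
def dep(name,u,v,D,st=None):
    o,d=ray(name,u,v,st)
    if name=="wrist":  # depth along optical axis
        m=imaging.camera_model(name); r=np.hypot(u-m["cx"],v-m["cy"]); c=np.cos(r/f(m)); return o+d/c*D[int(round(v)),int(round(u))]
    return o+d*D[int(round(v)),int(round(u))]
def tri(a,b):
    (o1,d1),(o2,d2)=a,b
    d1=d1/np.linalg.norm(d1);d2=d2/np.linalg.norm(d2)
    s=np.linalg.lstsq(np.c_[d1,-d2],o2-o1,rcond=None)[0]
    p,q=o1+s[0]*d1,o2+s[1]*d2
    return (p+q)/2,np.linalg.norm(p-q)
def crop(src,u0,v0,u1,v1,k,out):
    p=cv2.imread(src) if isinstance(src,str) else src
    cv2.imwrite(out,cv2.resize(p[v0:v1,u0:u1],None,fx=k,fy=k,interpolation=cv2.INTER_CUBIC))
E
python3 - <<'E'
from h import *
crop("pics/top0.png",340,190,420,250,10,"pics/c1.png")
crop("pics/top0.png",180,170,310,250,6,"pics/c2.png")
crop("pics/scene0.png",220,110,350,200,6,"pics/c3.png")
crop("pics/scene0.png",310,190,445,290,5,"pics/c4.png")
D=np.load("pics/top0.npy")
for u,v in [(376,222),(373,211),(391,230),(246,211),(265,200),(300,230)]: print(u,v,dep("top",u,v,D).round(1))
E
```

```text
376 222 [ 537.6 -178.2  128.3]
373 211 [ 576.6 -180.2   47.4]
391 230 [ 527.6 -236.9   -3.6]
246 211 [580.1 176.2  29. ]
265 200 [609.5 121.8  41.4]
300 230 [528.2  24.9   1.9]
```

View pics/c1.png

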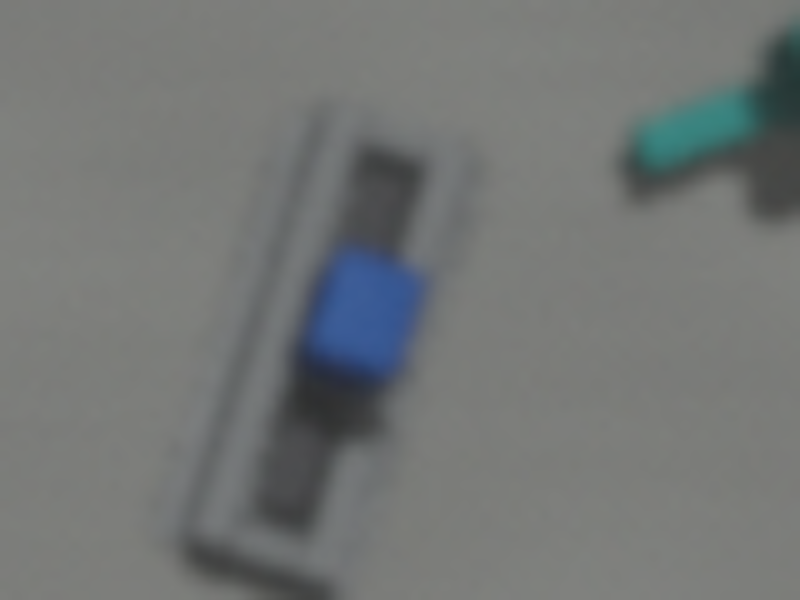

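View pics/c2.png

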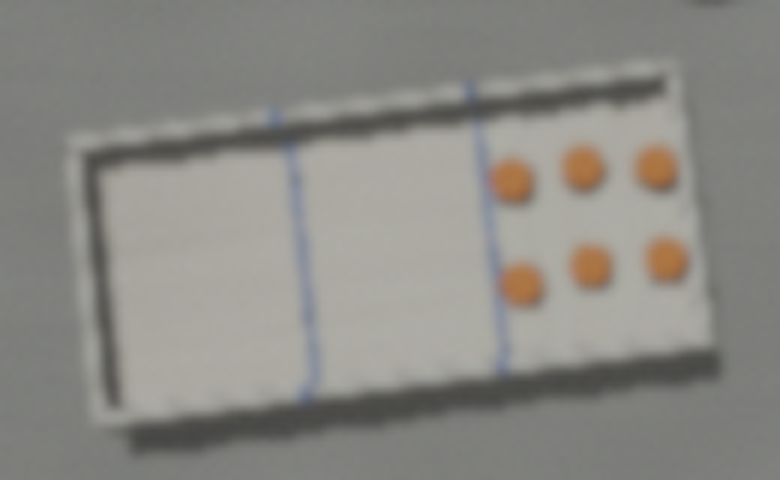

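View pics/c3.png

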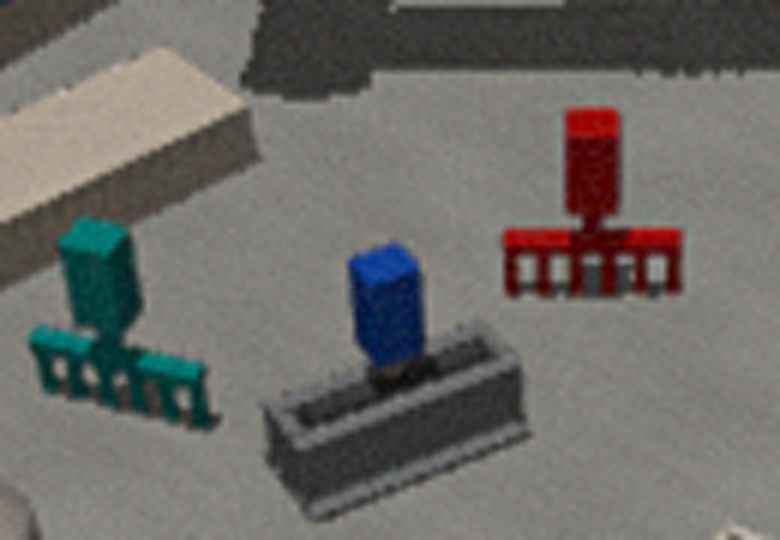

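View pics/c4.png

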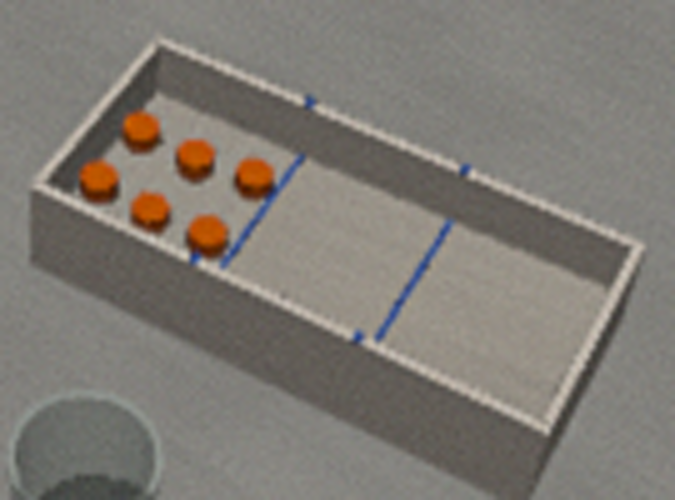

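```bash
python3 - <<'E'
from h import *
def t(u,v): return 180+u/6-0.0,170+v/6
def s4(u,v): return 310+u/5,190+v/5
def c1(u,v): return 340+u/10,190+v/10
def c3(u,v): return 220+u/6,110+v/6
T=[t(65,140),t(680,62),t(715,350),t(95,425)]
S=[s4(548,433),s4(33,187),s4(157,38),s4(645,243)]
for a,b in zip(T,S):
    p,e=tri(ray("top",*a),ray("scene",*b)); print("rim",atz("top",*a,66).round(1),atz("scene",*b,66).round(1),p.round(1),e.round(1))
for n,g,P in [("top",t,[(512,183),(583,169),(656,169),(522,287),(592,267),(666,260)]),("scene",s4,[(208,230),(150,207),(98,176),(255,173),(196,154),(141,127)])]:
    for p in P: print("chunk",n,atz(n,*g(*p),42 if n=="scene" else 40)[:2].round(1))
for p in [(365,150),(422,165),(310,530),(258,515)]: print("slot",atz("top",*c1(*p),46)[:2].round(1))
for p in [(480,322),(522,362),(300,445),(265,400)]: print("restouter",atz("scene",*c3(*p),46)[:2].round(1))
# grip top corners
for a,b in zip([(350,248),(428,280),(385,380),(310,350)],[(349,257),(396,240),(422,263),(370,283)]):
    pass
A=[(350,245),(428,277),(385,380),(305,350)]
for p in A: print("griptop top",atz("top",*c1(*p),124)[:2].round(1))
for p in [(349,257),(396,240),(422,263),(368,283)]: print("griptop scene",atz("scene",*c3(*p),124)[:2].round(1))
E
```

```text
rim [625.1 323.4  66. ] [630.  326.4  66. ] [625.9 325.1  60.2] 0.5
rim [660.7  41.5  66. ] [665.7  49.3  66. ] [661.2  43.2  58. ] 3.4
rim [527.3  25.2  66. ] [536.3  31.9  66. ] [528.   25.7  56. ] 0.6
rim [494.3 305.9  66. ] [498.4 309.   66. ] [494.4 307.6  61.2] 1.0
chunk top [608.3 121. ]
chunk top [614.8  87.9]
chunk top [614.7  53.7]
chunk top [559.3 115.8]
chunk top [568.6  83.4]
chunk top [571.8  48.9]
chunk scene [614.  125.1]
chunk scene [620.8  92.2]
chunk scene [621.2  57.5]
chunk scene [565.6 121.1]
chunk scene [574.7  88.6]
chunk scene [577.8  53.4]
slot [ 593.7 -190.5]
slot [ 589.4 -206.4]
slot [ 487.5 -173.1]
slot [ 491.7 -158.8]
restouter [ 479.3 -174.5]
restouter [ 490.1 -135.8]
restouter [ 609.3 -179.1]
restouter [ 596.3 -217.2]
griptop top [ 557.9 -176.5]
griptop top [ 549.3 -196.9]
griptop top [ 522.1 -185. ]
griptop top [ 530.1 -164.1]
griptop scene [ 553.  -191.7]
griptop scene [ 528.2 -183.3]
griptop scene [ 533.7 -160.7]
griptop scene [ 562.1 -170.1]
```

```bash
python3 -m crank '{"delta_pos":[[0.0175,0.0305,0],[0.0175,0.0305,0],[0.0175,0.0305,0],[0.0175,0.0305,0],[0.0175,0.0305,0],[0.0175,0.0305,0],[0.0175,0.0305,0],[0.0175,0.0305,0]],"twist":[0,0,0,0,0,0,0,0]}'
python3 -m crank '{"delta_pos":[[0.0175,0.0305,0],[0.0175,0.0305,0],[0.0175,0.0305,0],[0.0175,0.0305,0],[0.0175,0.0305,0],[0.0175,0.0305,0],[0,0,0]],"twist":[0,0,0,0,0,0,0.12]}'
python3 -m crank '{"delta_pos":[[0,0,0],[0,0,0],[0,0,0],[0,0,0],[0,0,0],[0,0,0],[0,0,0]],"twist":[0.12,0.12,0.12,0.12,0.12,0,0]}'
python3 - <<'E'
from h import *
s=arm.read_state(); print(s)
p,D=imaging.get_image("wrist"); cv2.imwrite("pics/w1.png",p); np.save("pics/w1.npy",D)
import pickle; pickle.dump(s,open("pics/w1.pkl","wb"))
E
```

```text
clock: 0.82
position: [414.8, -349.3, 303.8]
ee_rot: [0.552, 0.834, 0.0, -0.0]
contact_force: [0.5, -0.2, -0.5]
gripper_width: 85.0
clock: 1.4
position: [544.6, -178.8, 303.3]
ee_rot: [0.599, 0.8, 0.0, 0.0]
contact_force: [-0.6, -0.6, 0.3]
gripper_width: 85.4
clock: 1.98
position: [541.5, -182.7, 303.7]
ee_rot: [0.809, 0.587, -0.0, -0.0]
contact_force: [-0.2, -0.6, 0.4]
gripper_width: 85.4
{'clock': 1.9833, 'joints': array([-4.20029208e-02,  2.94323212e-01, -1.26788341e-01, -1.21650485e-04,
       -1.15018807e+00, -1.84390976e+00]), 'joint_vel': array([ 0.00031113, -0.00169326,  0.00107577, -0.00029172,  0.0009052 ,
        0.00621031]), 'joint_efforts': array([ 1.56466191e-02, -3.42379224e+01,  1.85092843e+01,  4.11058635e+00,
       -1.58953037e-03, -9.41247144e-02]), 'position': array([ 541.50836636, -182.6743652 ,  303.66949258]), 'ee_rot': array([ 8.09312752e-01,  5.87377905e-01, -1.62803937e-04, -1.99760923e-04]), 'contact_force': array([-0.17450026, -0.63621684,  0.39052602]), 'wrist_torque': array([ 0.03609073, -0.01142029, -0.00933108]), 'gripper_width': 85.36720541676495}
```

View pics/w1.png

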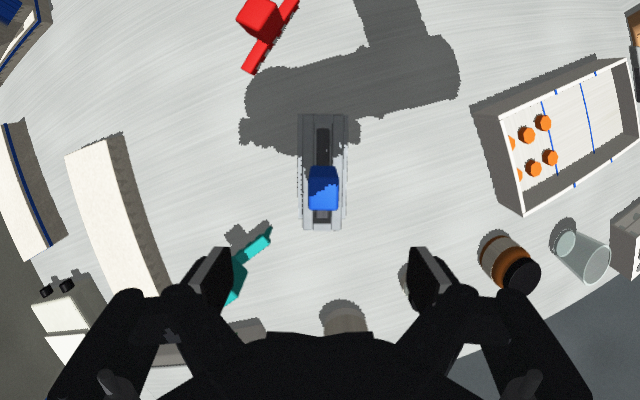

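```bash
python3 - <<'E'
from h import *
crop("pics/w1.png",285,100,365,240,4,"pics/w1c.png")
crop("pics/w1.png",285,155,365,240,9,"pics/w1d.png")
import pickle; s=pickle.load(open("pics/w1.pkl","rb")); D=np.load("pics/w1.npy")
for u,v in [(322,173),(322,190),(235,258),(265,230),(322,130),(303,160),(340,160),(310,140)]: print(u,v,dep("wrist",u,v,D,s).round(1))
E
```

```text
322 173 [ 526.9 -175.5  109.3]
322 190 [ 538.2 -179.3  121.9]
235 258 [ 598.2 -302.7   65.2]
265 230 [ 598.5 -276.7   -1.5]
322 130 [ 495.6 -164.8   47.2]
303 160 [ 520.  -194.1   44.9]
340 160 [ 532.2 -156.4   45.3]
310 140 [ 501.8 -180.1   46. ]
```

View pics/w1c.png

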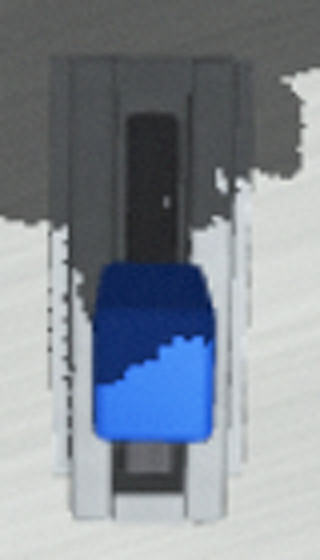

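View pics/w1d.png

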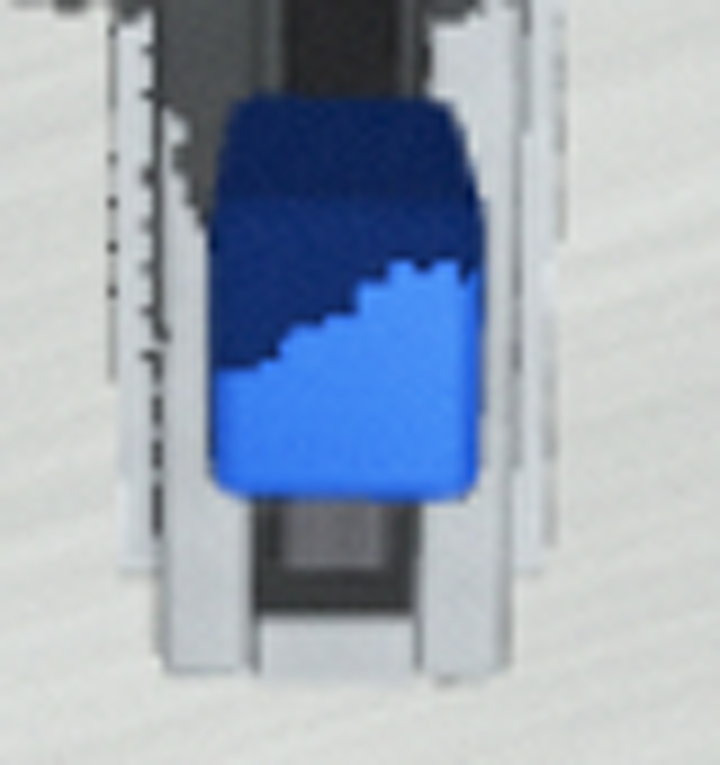

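```bash
python3 - <<'E'
from h import *
import pickle; s=pickle.load(open("pics/w1.pkl","rb"))
d=lambda u,v:(285+u/9,155+v/9)
c=lambda u,v:(285+u/4,100+v/4)
G=[atz("wrist",*d(*p),124,s)[:2] for p in [(212,200),(482,200),(478,498),(212,498)]]
print("grip top",np.round(G,1),np.mean(G,0)); print([np.linalg.norm(G[i]-G[i-1]).round(1) for i in range(4)])
print("ang",np.degrees(np.arctan2(*(G[1]-G[0])[::-1])),np.degrees(np.arctan2(*(G[2]-G[3])[::-1])))
Q=[atz("wrist",*p,46,s)[:2] for p in [c(70,57),c(235,57),d(510,672),d(160,672)]]
print("rest top",np.round(Q,1),np.mean(Q,0)); print([np.linalg.norm(Q[i]-Q[i-1]).round(1) for i in range(4)])
v=(Q[3]+Q[2]-Q[0]-Q[1]); print("x dir",np.degrees(np.arctan2(v[1],v[0])))
S=[atz("wrist",*p,46,s)[:2] for p in [c(113,80),c(190,80),d(418,612),d(250,612)]]
print("slot",np.round(S,1)); v=(S[3]+S[2]-S[0]-S[1]); print("x dir",np.degrees(np.arctan2(v[1],v[0])))
# bottom of grip front: base edge
print(R.from_quat(s["ee_rot"]).as_matrix().round(4))
E
```

```text
grip top [[ 523.8 -186.3]
 [ 531.5 -162.8]
 [ 558.9 -171.7]
 [ 551.1 -195.5]] [ 541.31478958 -179.07993082]
[np.float64(28.7), np.float64(24.7), np.float64(28.8), np.float64(25.1)]
ang 71.9676152155041 71.90888809139756
rest top [[ 473.4 -179. ]
 [ 486.7 -138. ]
 [ 609.2 -178. ]
 [ 595.4 -220.2]] [ 541.17867666 -178.81519854]
[np.float64(128.8), np.float64(43.1), np.float64(128.9), np.float64(44.3)]
x dir -18.360401693320572
slot [[ 482.7 -170.3]
 [ 488.9 -151.1]
 [ 597.7 -186.7]
 [ 591.2 -206.7]]
x dir -18.345396820223364
[[ 3.100e-01  9.507e-01 -5.000e-04]
 [ 9.507e-01 -3.100e-01  1.000e-04]
 [-0.000e+00 -5.000e-04 -1.000e+00]]
```

```bash
python3 -m crank '{"delta_pos":[[0.0035,-0.0015,0.02],[0,0,0.03],[0,0,0.03],[0,0,0],[0,0,0]],"twist":[0,0,0,0,0]}' 0.7
python3 - <<'E'
from h import *
s=arm.read_state()
p,D=imaging.get_image("wrist"); cv2.imwrite("pics/w2.png",p); np.save("pics/w2.npy",D)
print(s["position"],s["ee_rot"])
import pickle; pickle.dump(s,open("pics/w2.pkl","wb"))
crop("pics/w2.png",240,60,400,360,2,"pics/w2c.png")
E
```

```text
clock: 2.45
position: [540.8, -179.0, 223.0]
ee_rot: [0.81, 0.587, -0.002, -0.001]
contact_force: [0.8, -0.3, 0.7]
gripper_width: 59.7
[ 540.81125182 -179.03788463  222.96964171] [ 0.80971593  0.58681911 -0.00159931 -0.00094432]
```

View pics/w2.png

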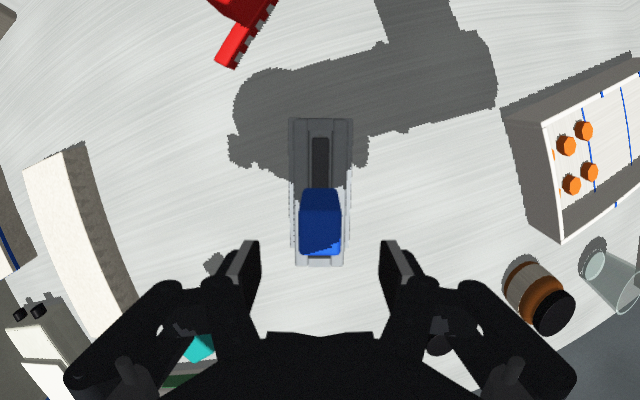

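```bash
python3 -m crank '{"delta_pos":[[0,0,0.02],[0,0,0.02],[0,0,0.02],[0,0,0.006],[0,0,0],[0,0,0]],"twist":[0,0,0,0,0,0]}'
python3 -m crank '{"delta_pos":[[0,0,0],[0,0,0],[0,0,0],[0,0,0],[0,0,0],[0,0,0]],"twist":[0,0,0,0,0,0]}' 0
python3 - <<'E'
from h import *
s=arm.read_state()
print(s["position"],s["ee_rot"],s["contact_force"],s["gripper_width"],s["wrist_torque"])
p,D=imaging.get_image("scene"); crop(p,210,60,370,210,5,"pics/s3.png")
E
```

```text
clock: 3.0
position: [542.5, -179.1, 159.7]
ee_rot: [0.81, 0.587, 0.001, 0.001]
contact_force: [0.7, -0.3, 0.6]
gripper_width: 59.8
clock: 3.5
position: [541.9, -179.0, 158.7]
ee_rot: [0.81, 0.586, 0.001, 0.001]
contact_force: [0.1, 0.8, 2.2]
gripper_width: 25.3
[ 541.93895189 -178.96557124  158.67261412] [8.10076441e-01 5.86323359e-01 7.17489882e-04 7.50415753e-04] [0.10332288 0.81123639 2.19652839] 25.266680445511916 [ 0.09055785 -0.23248394 -0.02750846]
```

View pics/s3.png

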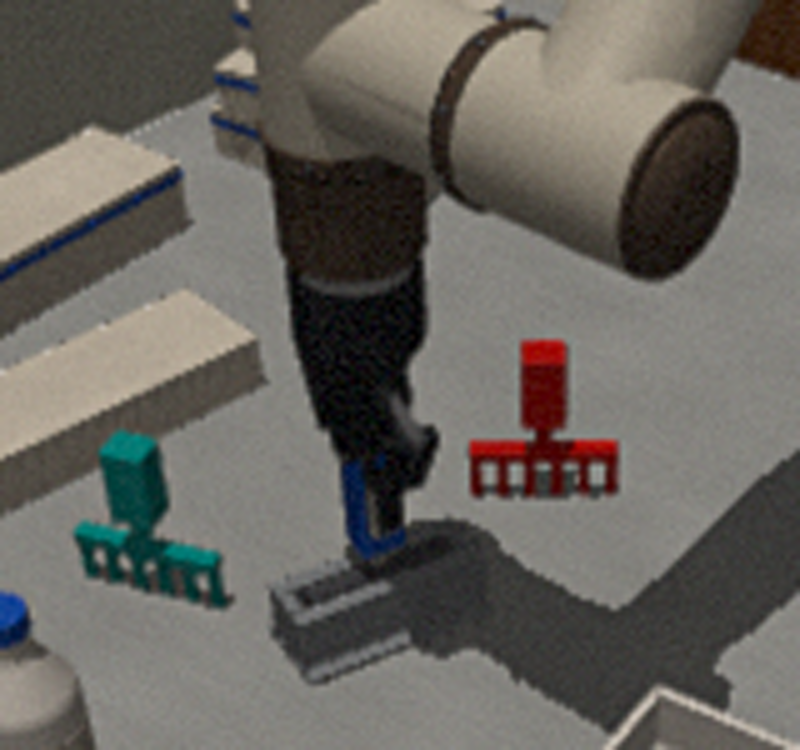

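```bash
python3 -m crank '{"delta_pos":[[0,0,-0.008],[0,0,-0.012],[0,0,-0.02],[0,0,-0.025],[0,0,-0.025],[0,0,-0.01],[0,0,0],[0,0,0]],"twist":[0,0,0,0,0,0,0,0]}'
python3 - <<'E'
from h import *
s=arm.read_state()
print(s["position"],s["ee_rot"],s["contact_force"],s["gripper_width"],s["wrist_torque"])
import pickle; pickle.dump(s,open("pics/w4.pkl","wb"))
p,D=imaging.get_image("scene"); crop(p,230,60,340,200,5,"pics/s4.png")
np.save("pics/s4.npy",D)
p,D=imaging.get_image("wrist"); cv2.imwrite("pics/w4.png",p); np.save("pics/w4.npy",D)
E
```

```text
clock: 4.22
position: [540.5, -178.7, 257.1]
ee_rot: [0.81, 0.586, -0.0, -0.001]
contact_force: [-0.3, 0.6, -2.1]
gripper_width: 25.6
[ 540.54925953 -178.70124686  257.12566908] [ 8.10402004e-01  5.85873631e-01 -2.02589197e-04 -8.00032641e-04] [-0.2619944   0.55081519 -2.09589761] 25.602014317278414 [-0.00468265  0.03450579  0.00230982]
```

View pics/s4.png

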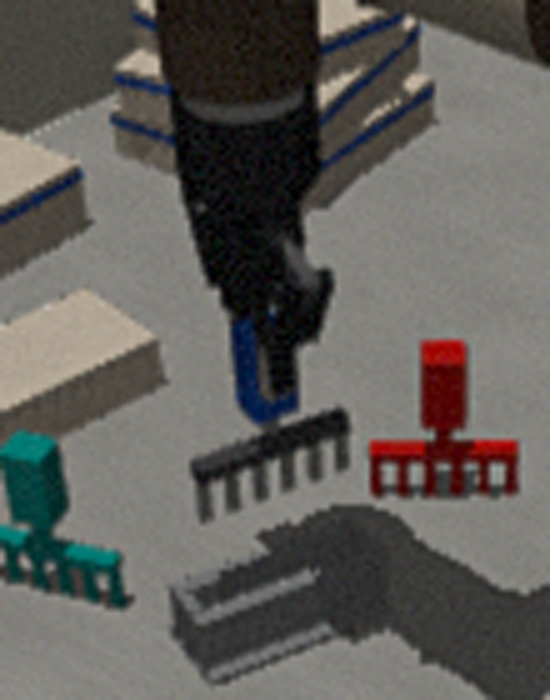

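View pics/w4.png

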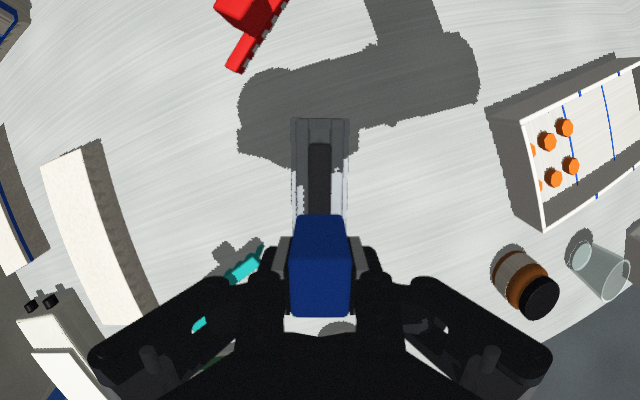

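```bash
python3 - <<'E'
from h import *
import pickle; s=pickle.load(open("pics/w4.pkl","rb")); D=np.load("pics/s4.npy"); W=np.load("pics/w4.npy")
M=R.from_quat(s["ee_rot"]).as_matrix()
for u,v in [(271,163),(271,161),(298.6,151),(298.6,152.5),(271,152),(285,147),(298,143)]:
    p=dep("scene",u,v,D); print("scene",u,v,p.round(1),(M.T@(p-s["position"])).round(1))
for u,v in [(320,150),(320,170),(320,190),(320,205),(320,230),(320,280)]:
    p=dep("wrist",u,v,W,s); print("wrist",u,v,p.round(1),(M.T@(p-s["position"])).round(1))
E
```

```text
scene 271 163 [ 586.7 -189.9  107.4] [  3.7  47.6 149.6]
scene 271 161 [ 584.2 -191.7  112.5] [  1.2  45.8 144.6]
scene 298.6 151 [ 495.2 -163.2  110.7] [  0.4 -47.7 146.5]
scene 298.6 152.5 [ 499.1 -159.8  109. ] [  4.9 -45.  148.1]
scene 271 152 [ 582.9 -189.1  145.8] [  3.4  43.6 111.3]
scene 285 147 [ 537.2 -177.3  142.9] [  0.2  -3.4 114.2]
scene 298 143 [ 500.4 -159.3  144.9] [  5.7 -44.  112.3]
wrist 320 150 [ 495.7 -163.5  145. ] [  0.3 -47.2 112.2]
wrist 320 170 [ 507.3 -167.3  144.3] [  0.3 -35.  112.9]
wrist 320 190 [ 519.4 -171.3  142.7] [  0.3 -22.2 114.4]
wrist 320 205 [ 528.3 -174.2  143.7] [  0.3 -12.9 113.5]
wrist 320 230 [ 525.7 -173.5  191. ] [  0.2 -15.7  66.2]
wrist 320 280 [ 534.3 -176.4  221.1] [ 0.2 -6.6 36. ]
```

```bash
python3 -m crank '{"delta_pos":[[0,0,-0.011],[0,0,-0.011],[0,0,-0.011],[0,0,-0.011],[0.0345,0.0174,0],[0.0345,0.0174,0],[0.0345,0.0174,0],[0.0345,0.0174,0]],"twist":[-0.111,-0.111,-0.111,-0.111,0,0,0,0]}'
python3 -m crank '{"delta_pos":[[0.0345,0.0174,0],[0.0345,0.0174,0],[0.0345,0.0174,0],[0.0345,0.0174,0],[0.0345,0.0174,0],[0.0345,0.0174,0],[0,0,0],[0,0,0]],"twist":[0,0,0,0,0,0,0,0]}'
python3 - <<'E'
from h import *
s=arm.read_state()
print(s["position"],s["ee_rot"],s["contact_force"],s["gripper_width"],s["wrist_torque"])
import pickle; pickle.dump(s,open("pics/w5.pkl","wb"))
p,D=imaging.get_image("wrist"); cv2.imwrite("pics/w5.png",p); np.save("pics/w5.npy",D)
E
```

```text
clock: 4.98
position: [592.7, -32.0, 299.9]
ee_rot: [0.662, 0.75, -0.001, -0.001]
contact_force: [0.0, -0.1, -1.8]
gripper_width: 25.9
clock: 5.65
position: [670.3, 187.3, 298.1]
ee_rot: [0.66, 0.751, -0.003, -0.001]
contact_force: [-1.3, -0.1, -2.3]
gripper_width: 25.2
[670.29916122 187.3218891  298.06322908] [ 0.66021376  0.75107225 -0.00256687 -0.00129379] [-1.31332427 -0.08100153 -2.25668464] 25.21358757469027 [-0.07022742  0.02562805  0.00236083]
```

View pics/w5.png

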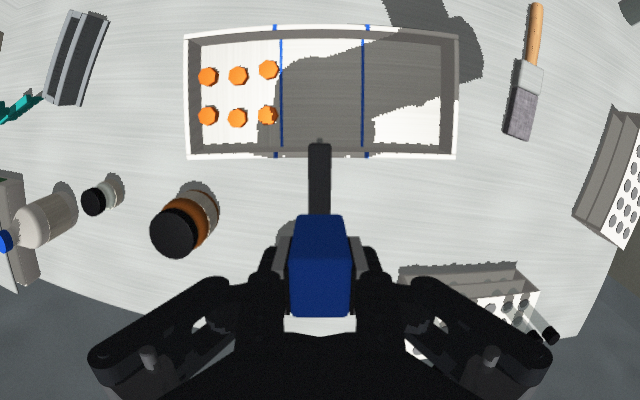

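```bash
python3 - <<'E'
from h import *
crop("pics/w5.png",175,15,335,170,5,"pics/w5a.png")
crop("pics/w5.png",315,15,470,170,5,"pics/w5b.png")
E
```

View pics/w5a.png

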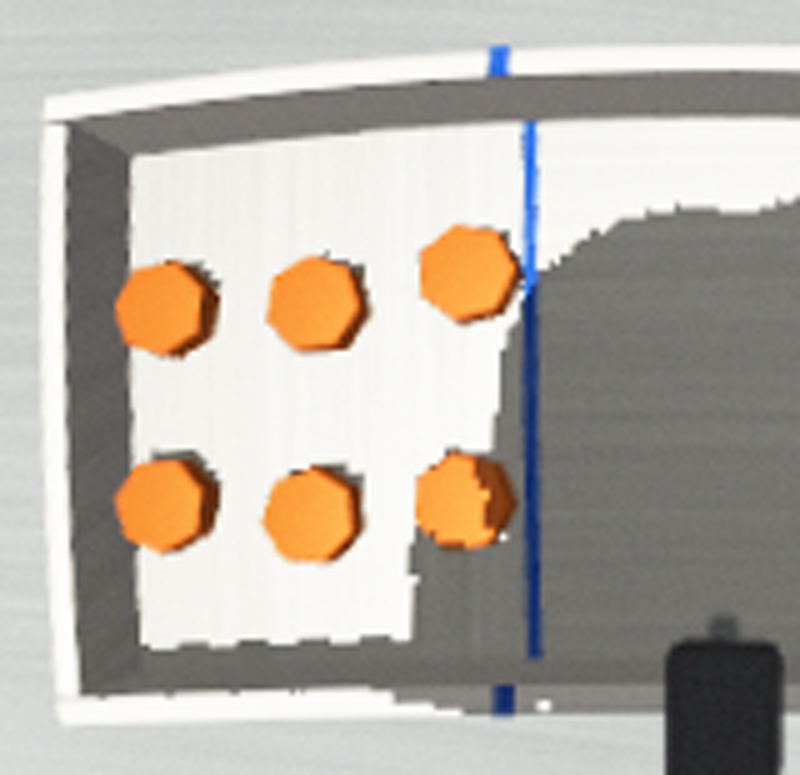

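View pics/w5b.png

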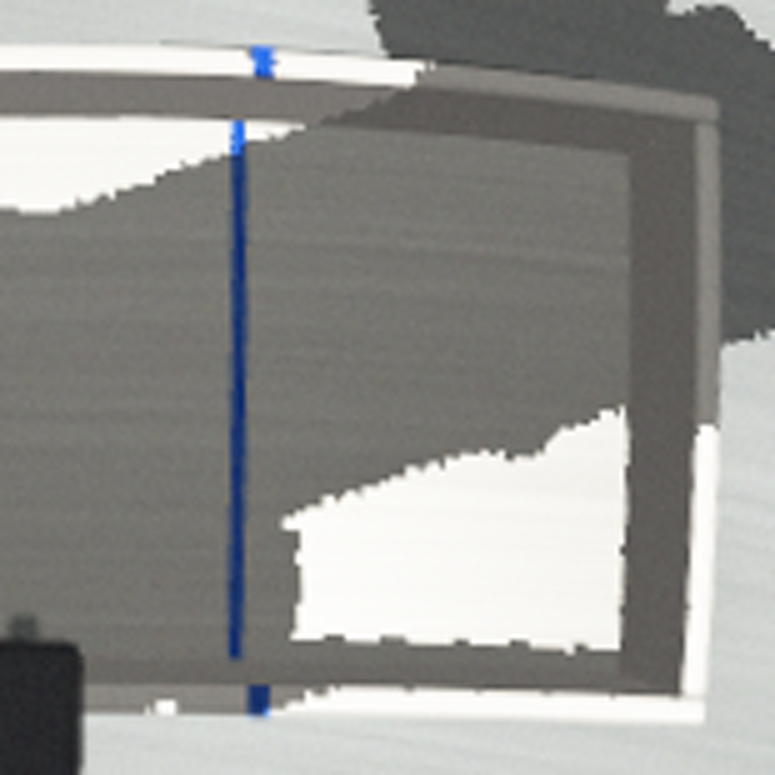

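```bash
cat > tr.py <<'E'
from h import *
import pickle
s=pickle.load(open("pics/w5.pkl","rb")); D=np.load("pics/w5.npy")
a=lambda u,v:(175+u/5,15+v/5)
b=lambda u,v:(315+u/5,15+v/5)
C=np.array([atz("wrist",*p,66,s)[:2] for p in [a(45,98),b(718,100),b(704,721),a(60,723)]])  # (-x,-y),(-x,+y),(+x,+y),(+x,-y)
cen=C.mean(0); yv=(C[1]+C[2]-C[0]-C[3]); yaw=np.arctan2(yv[1],yv[0])-np.pi/2
def tot(p): 
    q=np.array(p)[:2]-cen; c,sn=np.cos(yaw),np.sin(yaw); return np.array([c*q[0]+sn*q[1],-sn*q[0]+c*q[1]])
E
python3 - <<'E'
from tr import *
print(C.round(1),cen,np.degrees(yaw),[np.linalg.norm(C[i]-C[i-1]).round(1) for i in range(4)])
M=np.array([atz("wrist",*p,66,s)[:2] for p in [a(499,60),b(263,60),b(259,700),a(504,700)]])
print("marks",[tot(m).round(1) for m in M])
print("line1",[tot(atz("wrist",*p,28,s)).round(1) for p in [a(530,122),a(535,657)]])
print("line2 at28",[tot(atz("wrist",*p,28,s)).round(1) for p in [b(237,122),b(235,657)]])
print("floor edge -y",[tot(atz("wrist",*p,28,s)).round(1) for p in [a(131,155),a(131,300),a(142,648)]])
for z in [0,10,20,28,40,50]: print(z,[tot(atz("wrist",*p,z,s)).round(1) for p in [b(628,155),b(630,400),b(622,648)]])
for p in [(167,308),(317,304),(467,273),(165,505),(312,515),(464,500)]: print("chunk",tot(atz("wrist",*a(*p),42,s)).round(1))
Z=[]
for v in range(45,140,3):
    for u in range(210,445,3):
        q=dep("wrist",u,v,D,s); t=tot(q)
        if abs(t[0])<50: Z.append([t[1],q[2],t[0]])
Z=np.array(Z)
for y in range(-130,140,15):
    m=(abs(Z[:,0]-y)<7.5); print(y,np.median(Z[m,1]).round(1),m.sum())
m=Z[:,0]>-40
A=np.c_[Z[m,0]+45,np.ones(m.sum()),Z[m,2]]; print(np.linalg.lstsq(A,Z[m,1],rcond=None)[0])
E
```

```text
[[532.   29.3]
 [495.8 308.4]
 [626.3 325.6]
 [663.1  46.3]] [579.28953534 177.38734508] 7.443208151760506 [np.float64(132.2), np.float64(281.4), np.float64(131.7), np.float64(281.7)]
marks [array([-64. , -45.2]), array([-64.1,  44.5]), array([63.8, 44.5]), array([ 63.8, -45.3])]
line1 [array([-59.8, -43.8]), array([ 59.7, -43.6])]
line2 at28 [array([-59.8,  44.5]), array([59.7, 44.8])]
floor edge -y [array([ -59.9, -135.8]), array([ -25.5, -135.6]), array([  55. , -135.8])]
0 [array([-66.6, 146.4]), array([ -4.2, 146.9]), array([ 58. , 147.4])]
10 [array([-64.2, 142.4]), array([ -3.5, 142.9]), array([ 57. , 143.4])]
20 [array([-61.8, 138.3]), array([ -2.8, 138.8]), array([ 56. , 139.3])]
28 [array([-59.9, 135.1]), array([ -2.3, 135.6]), array([ 55.1, 136.1])]
40 [array([-57.1, 130.3]), array([ -1.5, 130.7]), array([ 53.9, 131.2])]
50 [array([-54.7, 126.2]), array([ -0.8, 126.7]), array([ 52.9, 127.1])]
chunk [ -21.  -121.6]
chunk [-19.2 -87.6]
chunk [-24.  -55.2]
chunk [  22.3 -123.1]
chunk [ 26.3 -89.5]
chunk [ 24.4 -56.4]Traceback (most recent call last):
  File "<stdin>", line 13, in <module>
  File "h.py", line 19, in dep
    o,d=ray(name,u,v,st)
        ~~~^^^^^^^^^^^^^
  File "h.py", line 6, in ray
    m=imaging.camera_model(name); F=f(m)
ValueError: time passes only in moves, steps and waits
```

```bash
sed -i 's/imaging.camera_model(name)/CM(name)/' h.py; cat >> h.py <<'E'
_c={}
def CM(n):
    if n not in _c: _c[n]=imaging.camera_model(n)
    return _c[n]
E
python3 - <<'E'
from tr import *
Z=[]
for v in range(45,140,3):
    for u in range(210,445,3):
        q=dep("wrist",u,v,D,s); t=tot(q)
        if abs(t[0])<50: Z.append([t[1],q[2],t[0]])
Z=np.array(Z)
for y in range(-130,140,15):
    m=(abs(Z[:,0]-y)<7.5); print(y,np.median(Z[m,1]).round(1),np.std(Z[m,1]).round(1),m.sum())
m=Z[:,0]>-40
A=np.c_[Z[m,0]+45,np.ones(m.sum()),Z[m,2]]; print(np.linalg.lstsq(A,Z[m,1],rcond=None)[0])
E
```

```text
-130 27.0 0.8 22
-115 27.1 5.2 140
-100 27.0 6.0 115
-85 27.6 6.2 133
-70 26.9 4.1 132
-55 28.0 6.6 129
-40 27.1 2.0 150
-25 27.4 0.8 120
-10 27.4 9.5 151
5 27.6 86.8 158
20 27.8 0.7 123
35 28.1 0.7 150
50 28.2 0.8 117
65 28.3 0.8 146
80 28.3 0.8 120
95 28.8 0.8 132
110 28.9 0.8 124
125 29.0 0.8 119
[-2.72701104e-02  3.32712072e+01  6.70921411e-02]
```

```bash
python3 -m crank '{"delta_pos":[[-0.0176,-0.0229,0],[-0.0176,-0.0229,0],[-0.0176,-0.0229,0],[-0.0176,-0.0229,0],[0,0,0.025],[0,0,0.025],[0,0,0],[0,0,0]],"twist":[0,0,0,0,0,0,0,0]}'
python3 - <<'E'
from tr import *
s2=arm.read_state()
M=R.from_quat(s2["ee_rot"]).as_matrix()
tip=s2["position"]+M@[0.3,0,153.5]
print(s2["position"],s2["ee_rot"],s2["contact_force"],"tip",tip,tot(tip),np.degrees(np.arctan2(M[1,0],M[0,0])))
pickle.dump(s2,open("pics/w6.pkl","wb"))
for n in ["wrist","scene","top"]:
    p,D=imaging.get_image(n); cv2.imwrite(f"pics/{n}6.png",p); np.save(f"pics/{n}6.npy",D)
crop("pics/scene6.png",300,150,440,290,5,"pics/s6c.png")
crop("pics/wrist6.png",150,30,470,270,2.5,"pics/w6c.png")
E
```

```text
clock: 6.37
position: [587.7, 102.2, 250.9]
ee_rot: [0.662, 0.75, -0.002, -0.001]
contact_force: [1.1, 1.1, -0.2]
gripper_width: 25.1
[587.65354641 102.20078528 250.87336691] [ 6.61818303e-01  7.49661520e-01 -1.92691473e-03 -6.53671644e-04] [ 1.08189875  1.06970234 -0.20393702] tip [587.07440167 102.18780982  97.37416683] [ -2.02104591 -75.57485878] 97.12256997012939
```

View pics/s6c.png

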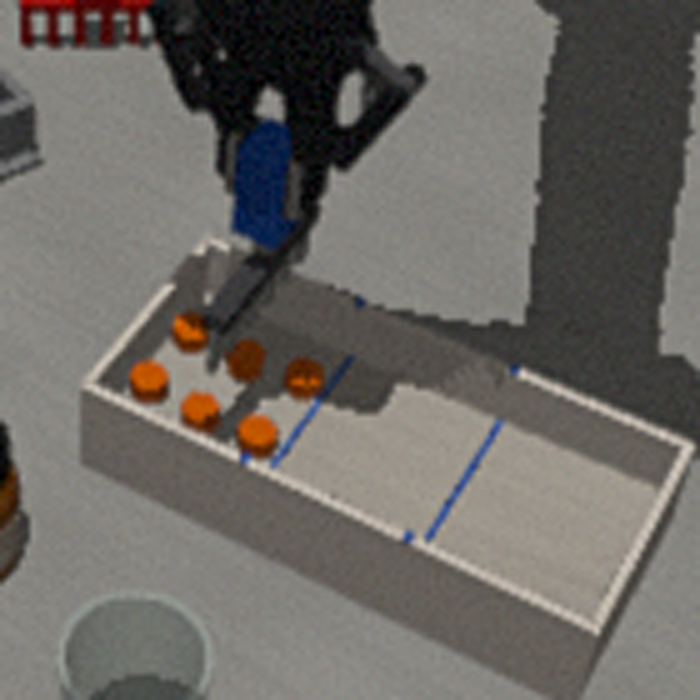

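View pics/w6c.png

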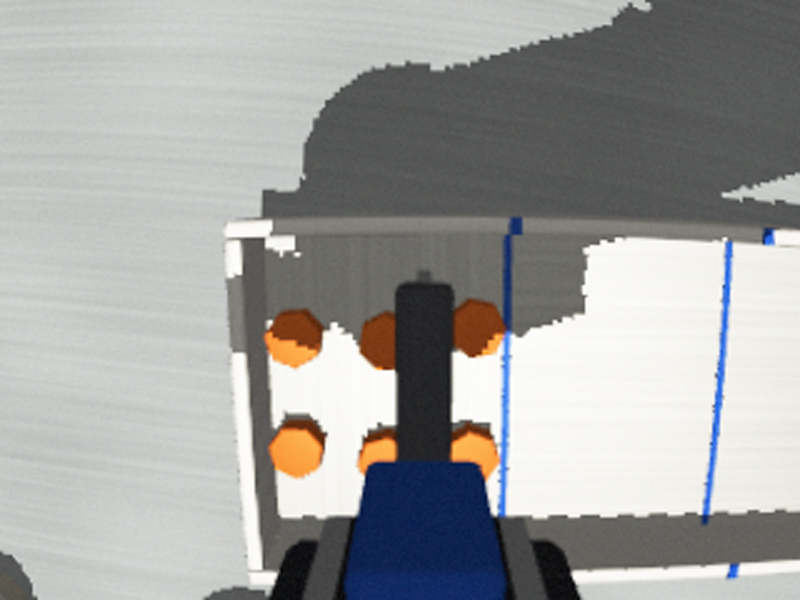

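```bash
cat > q.py <<'E'
from tr import *
def q(L=153.5,pr=True):
    s2=arm.read_state(); M=R.from_quat(s2["ee_rot"]).as_matrix()
    tip=s2["position"]+M@[0.3,0,L]; t=tot(tip)
    print("clk %.2f pos %s F %s tip tray x %.1f y %.1f z %.1f ang %.2f tilt %.2f %.2f"%(s2["clock"],s2["position"].round(2),s2["contact_force"].round(2),t[0],t[1],tip[2],np.degrees(np.arctan2(M[1,0],M[0,0])),np.degrees(M[0,2]),np.degrees(M[1,2])))
    return s2
if __name__=="__main__": q()
E
python3 -m crank '{"delta_pos":[[0,0,0],[0,0,0],[0,0,0],[0,0,0]],"twist":[0,0,0,0]}'; python3 q.py
python3 -m crank '{"delta_pos":[[0,0,0]],"twist":[0]}'; python3 q.py
```

```text
clock: 6.85
position: [588.7, 104.0, 252.3]
ee_rot: [0.661, 0.75, 0.0, 0.0]
contact_force: [0.3, 0.4, -1.8]
gripper_width: 25.2
clk 6.85 pos [588.71 104.03 252.3 ] F [ 0.26  0.36 -1.8 ] tip tray x -0.1 y -73.6 z 98.8 ang 97.22 tilt 0.04 0.02
clock: 6.93
position: [588.6, 104.0, 252.1]
ee_rot: [0.661, 0.75, 0.0, 0.0]
contact_force: [-0.4, 0.4, -1.6]
gripper_width: 25.5
clk 6.93 pos [588.64 103.98 252.1 ] F [-0.39  0.39 -1.6 ] tip tray x -0.2 y -73.7 z 98.6 ang 97.22 tilt 0.02 0.01
```

```bash
python3 -m crank '{"delta_pos":[[0.0015,0,0.01],[0,0,0.015],[0,0,0.015],[0,0,0.011],[0,0,0],[0,0,0],[0,0,0]],"twist":[0,0,0,0,0,0,0]}'; python3 - <<'E'
from q import *
s2=q()
for n in ["wrist","scene"]:
    p,D=imaging.get_image(n); cv2.imwrite(f"pics/{n}7.png",p)
crop("pics/scene7.png",320,190,420,290,7,"pics/s7c.png")
crop("pics/wrist7.png",230,80,390,220,5,"pics/w7c.png")
E
```

```text
clock: 7.52
position: [588.9, 105.5, 201.5]
ee_rot: [0.661, 0.75, 0.0, 0.0]
contact_force: [0.2, 0.4, -2.0]
gripper_width: 25.3
clk 7.52 pos [588.93 105.51 201.46] F [ 0.18  0.37 -1.98] tip tray x 0.4 y -72.2 z 48.0 ang 97.23 tilt 0.07 0.00
```

View pics/s7c.png

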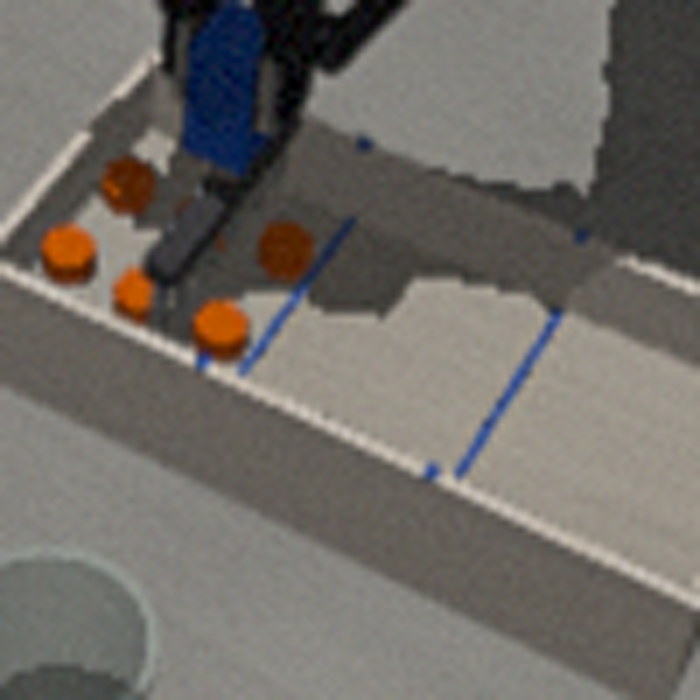

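View pics/w7c.png

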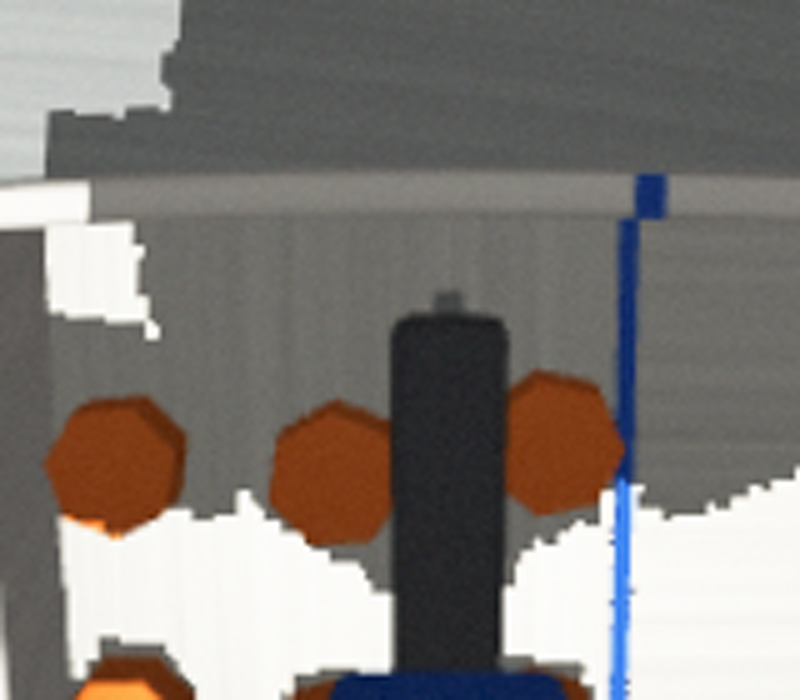

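```bash
python3 -m crank '{"delta_pos":[[0,0,0.006],[0,0,0.006],[0,0,0.004],[0,0,0],[0,0,0],[0,0,0]],"twist":[0,0,0,0,0,0]}'; python3 q.py
python3 -m crank '{"delta_pos":[[0,0,0.001],[0,0,0.001],[0,0,0],[0,0,0],[0,0,0]],"twist":[0,0,0,0,0]}'; python3 q.py
```

```text
clock: 8.12
position: [588.5, 105.3, 184.9]
ee_rot: [0.661, 0.75, 0.0, 0.0]
contact_force: [-0.1, 0.3, -1.4]
gripper_width: 25.3
clk 8.12 pos [588.52 105.34 184.92] F [-0.08  0.28 -1.35] tip tray x -0.2 y -72.4 z 31.4 ang 97.21 tilt 0.01 -0.01
clock: 8.53
position: [588.4, 105.3, 183.0]
ee_rot: [0.661, 0.75, 0.0, 0.0]
contact_force: [0.7, 0.5, -1.7]
gripper_width: 25.0
clk 8.53 pos [588.42 105.34 182.99] F [ 0.73  0.47 -1.66] tip tray x -0.2 y -72.3 z 29.5 ang 97.21 tilt 0.01 0.00
```

```bash
python3 -m crank '{"delta_pos":[[0,0,0.001],[0,0,0],[0,0,0]],"twist":[0,0,0]}'; python3 q.py
python3 -m crank '{"delta_pos":[[0,0,0.0007],[0,0,0],[0,0,0]],"twist":[0,0,0]}'; python3 q.py
```

```text
clock: 8.78
position: [588.5, 105.4, 182.1]
ee_rot: [0.661, 0.75, 0.0, 0.0]
contact_force: [0.5, 0.0, -0.6]
gripper_width: 25.5
clk 8.78 pos [588.53 105.4  182.08] F [ 0.5   0.04 -0.59] tip tray x -0.1 y -72.3 z 28.6 ang 97.21 tilt 0.02 0.01
clock: 9.03
position: [588.5, 105.4, 181.5]
ee_rot: [0.661, 0.75, 0.0, 0.0]
contact_force: [0.5, 0.9, -0.3]
gripper_width: 25.3
clk 9.03 pos [588.53 105.38 181.51] F [ 0.51  0.85 -0.28] tip tray x -0.1 y -72.3 z 28.0 ang 97.21 tilt 0.03 0.01
```

```bash
python3 -m crank '{"delta_pos":[[0,0,0.0004],[0,0,0],[0,0,0]],"twist":[0,0,0]}'; python3 q.py
python3 -m crank '{"delta_pos":[[0.001,0,0],[0.002,0,0],[0.0025,0,0],[0.0025,0,0],[0.0025,0,0]],"twist":[0,0,0,0,0]}'; python3 q.py
```

```text
clock: 9.28
position: [588.5, 105.4, 181.1]
ee_rot: [0.661, 0.75, 0.0, 0.0]
contact_force: [-1.5, 0.4, 1.2]
gripper_width: 25.5
clk 9.28 pos [588.52 105.36 181.09] F [-1.5   0.4   1.19] tip tray x -0.1 y -72.3 z 27.6 ang 97.21 tilt 0.03 0.01
clock: 9.7
position: [587.2, 115.9, 180.9]
ee_rot: [0.661, 0.75, 0.0, 0.0]
contact_force: [-0.5, -1.4, 1.1]
gripper_width: 25.2
clk 9.70 pos [587.18 115.93 180.93] F [-0.48 -1.42  1.13] tip tray x -0.1 y -61.7 z 27.4 ang 97.21 tilt 0.02 -0.01
```

```bash
python3 -m crank '{"delta_pos":[[0.0025,0,0],[0.0025,0,0],[0.0025,0,0],[0.0025,0,0],[0.0025,0,0],[0.0025,0,0],[0.0025,0,0],[0.0025,0,0]],"twist":[0,0,0,0,0,0,0,0]}'; python3 q.py
```

```text
clock: 10.37
position: [584.5, 135.8, 180.8]
ee_rot: [0.661, 0.75, -0.0, 0.0]
contact_force: [0.5, -1.7, 2.3]
gripper_width: 25.3
clk 10.37 pos [584.53 135.79 180.85] F [ 0.53 -1.73  2.25] tip tray x -0.2 y -41.6 z 27.3 ang 97.21 tilt -0.00 -0.01
```

```bash
python3 -m crank '{"delta_pos":[[0.0025,0,0],[0.0025,0,0],[0.0025,0,0],[0.0025,0,0]],"twist":[0,0,0,0]}'; python3 q.py
```

```text
clock: 10.7
position: [583.3, 145.7, 180.9]
ee_rot: [0.661, 0.75, -0.0, 0.0]
contact_force: [0.4, -1.9, 3.0]
gripper_width: 25.3
clk 10.70 pos [583.28 145.73 180.86] F [ 0.44 -1.88  3.01] tip tray x -0.1 y -31.6 z 27.4 ang 97.21 tilt -0.00 -0.00
```

```bash
python3 -m crank '{"delta_pos":[[0.0025,0,-0.0004],[0.0025,0,-0.0003],[0.0025,0,0],[0.0025,0,0]],"twist":[0,0,0,0]}'; python3 q.py
```

```text
clock: 11.03
position: [581.9, 155.7, 181.3]
ee_rot: [0.661, 0.75, -0.0, -0.0]
contact_force: [0.6, -1.3, 1.8]
gripper_width: 25.2
clk 11.03 pos [581.91 155.72 181.34] F [ 0.63 -1.31  1.79] tip tray x -0.3 y -21.5 z 27.8 ang 97.21 tilt -0.02 -0.00
```

```bash
python3 -m crank '{"delta_pos":[[0.0025,0,0],[0.0025,0,-0.0001],[0.0025,0,0],[0.0025,0,-0.0001]],"twist":[0,0,0,0]}'; python3 q.py
```

```text
clock: 11.37
position: [580.7, 165.6, 181.6]
ee_rot: [0.661, 0.75, -0.0, -0.0]
contact_force: [-0.2, -1.4, 0.9]
gripper_width: 25.4
clk 11.37 pos [580.7  165.6  181.63] F [-0.22 -1.43  0.93] tip tray x -0.2 y -11.6 z 28.1 ang 97.21 tilt -0.01 -0.00
```

```bash
python3 -m crank '{"delta_pos":[[0.0025,0,0],[0.0025,0,-0.0001],[0.0025,0,0],[0.0025,0,0],[0.0025,0,-0.0001],[0.0025,0,0]],"twist":[0,0,0,0,0,0]}'; python3 q.py
```

```text
clock: 11.87
position: [578.9, 180.5, 181.9]
ee_rot: [0.661, 0.75, -0.0, -0.0]
contact_force: [-0.4, -2.2, 0.4]
gripper_width: 25.7
clk 11.87 pos [578.85 180.47 181.88] F [-0.38 -2.16  0.4 ] tip tray x -0.0 y 3.4 z 28.4 ang 97.21 tilt -0.01 -0.00
```

```bash
python3 -m crank '{"delta_pos":[[0.0025,0,0],[0.0025,0,-0.0001],[0.0025,0,0],[0.0025,0,0],[0.0025,0,-0.0001],[0.0025,0,0]],"twist":[0,0,0,0,0,0]}'; python3 q.py
```

```text
clock: 12.37
position: [577.0, 195.4, 182.1]
ee_rot: [0.661, 0.75, -0.0, -0.0]
contact_force: [-0.2, -1.7, 0.9]
gripper_width: 25.4
clk 12.37 pos [576.98 195.36 182.09] F [-0.17 -1.7   0.86] tip tray x 0.0 y 18.4 z 28.6 ang 97.21 tilt -0.00 -0.00
```

```bash
python3 -m crank '{"delta_pos":[[0.0025,0,0],[0.0025,0,-0.0001],[0.0025,0,0],[0.0025,0,0],[0.0025,0,-0.0001],[0.0025,0,0]],"twist":[0,0,0,0,0,0]}'; python3 q.py
```

```text
clock: 12.87
position: [575.1, 210.2, 182.3]
ee_rot: [0.661, 0.75, -0.0, -0.0]
contact_force: [0.8, -1.4, 0.6]
gripper_width: 25.3
clk 12.87 pos [575.12 210.24 182.3 ] F [ 0.78 -1.45  0.61] tip tray x 0.1 y 33.4 z 28.8 ang 97.21 tilt -0.00 0.00
```

```bash
python3 -m crank '{"delta_pos":[[0.0025,0,0],[0.0025,0,-0.0001],[0.0025,0,0],[0.0025,0,0],[0.0025,0,-0.0001],[0.0025,0,0]],"twist":[0,0,0,0,0,0]}'; python3 q.py
```

```text
clock: 13.37
position: [573.2, 225.1, 182.5]
ee_rot: [0.661, 0.75, -0.0, -0.0]
contact_force: [-0.4, -2.0, -0.1]
gripper_width: 25.3
clk 13.37 pos [573.22 225.13 182.5 ] F [-0.45 -1.95 -0.13] tip tray x 0.2 y 48.4 z 29.0 ang 97.21 tilt -0.00 -0.00
```

```bash
python3 -m crank '{"delta_pos":[[0.0025,0,0],[0.0025,0,0],[0.0025,0,0],[0.0025,0,0],[0.0025,0,0],[0.0025,0,0]],"twist":[0,0,0,0,0,0]}'; python3 q.py
```

```text
clock: 13.87
position: [571.4, 240.0, 182.5]
ee_rot: [0.661, 0.75, 0.0, 0.0]
contact_force: [0.7, -1.5, 1.5]
gripper_width: 25.6
clk 13.87 pos [571.37 240.   182.55] F [ 0.74 -1.46  1.5 ] tip tray x 0.3 y 63.4 z 29.0 ang 97.21 tilt 0.00 -0.00
```

```bash
python3 -m crank '{"delta_pos":[[0.0025,0,0],[0.0025,0,-0.0001],[0.0025,0,0],[0.0025,0,-0.0001],[0.0025,0,0],[0.0025,0,0],[0.0025,0,0]],"twist":[0,0,0,0,0,0,0]}'; python3 q.py
```

```text
clock: 14.45
position: [569.2, 257.4, 182.7]
ee_rot: [0.661, 0.75, -0.0, -0.0]
contact_force: [0.8, -0.9, 1.1]
gripper_width: 25.4
clk 14.45 pos [569.16 257.37 182.73] F [ 0.8  -0.86  1.13] tip tray x 0.3 y 80.9 z 29.2 ang 97.21 tilt -0.00 -0.00
```

```bash
python3 -m crank '{"delta_pos":[[-0.002,0,0],[-0.002,0,-0.001],[0,0,-0.004],[0,0,-0.01],[0,0,-0.02],[0,0,-0.02],[0,0,-0.02],[-0.015,0,0]],"twist":[0,0,0,0,0,0,0,0]}'
python3 -m crank '{"delta_pos":[[-0.028,0,0],[-0.03,0,0],[-0.03,0,0],[-0.03,0,0],[-0.028,0,0],[-0.015,0,0],[-0.005,0,0],[0,0,0]],"twist":[0,0,0,0,0,0,0,0]}'
python3 -m crank '{"delta_pos":[[0,0,0],[0,0,0],[0,0,0],[0,0,0]],"twist":[0,0,0,0]}'
python3 - <<'E'
from q import *
s2=q()
pickle.dump(s2,open("pics/w8.pkl","wb"))
for n in ["wrist","scene"]:
    p,D=imaging.get_image(n); cv2.imwrite(f"pics/{n}8.png",p)
crop("pics/scene8.png",310,180,450,290,5,"pics/s8c.png")
E
```

```text
clock: 15.12
position: [573.4, 240.5, 263.2]
ee_rot: [0.66, 0.751, 0.005, 0.002]
contact_force: [1.1, 1.3, 0.3]
gripper_width: 25.3
clock: 15.78
position: [592.3, 72.1, 257.5]
ee_rot: [0.662, 0.749, -0.0, -0.0]
contact_force: [0.1, -0.6, -1.7]
gripper_width: 25.6
clock: 16.12
position: [592.4, 74.6, 257.6]
ee_rot: [0.661, 0.751, 0.0, -0.0]
contact_force: [-0.2, 0.3, -1.3]
gripper_width: 25.7
clk 16.12 pos [592.35  74.63 257.65] F [-0.18  0.32 -1.32] tip tray x -0.4 y -103.3 z 104.1 ang 97.30 tilt -0.00 0.00
```

View pics/s8c.png

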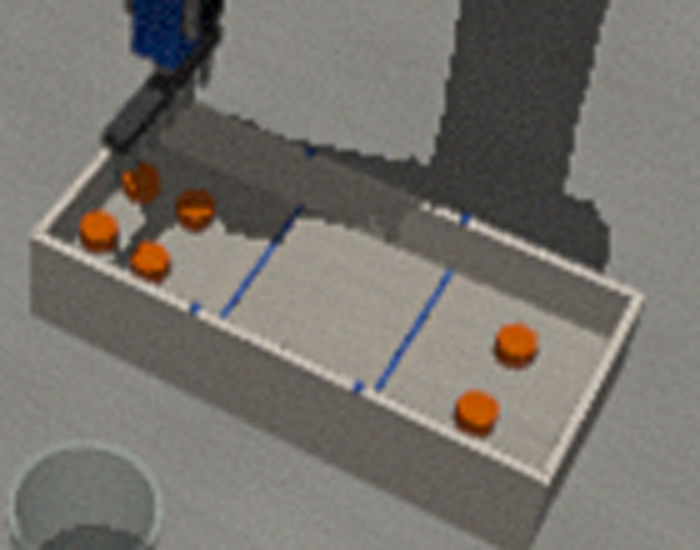

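View pics/wrist8.png

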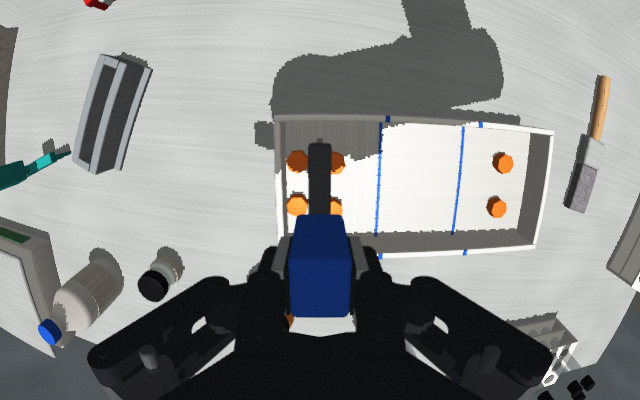

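```bash
python3 -m crank '{"delta_pos":[[-0.0022,0,0.01],[0,0,0.016],[0,0,0.016],[0,0,0.012],[0,0,0],[0,0,0],[0,0,0]],"twist":[0,0,0,0,0,0,0]}'; python3 - <<'E'
from q import *
s2=q()
for n in ["wrist"]:
    p,D=imaging.get_image(n); cv2.imwrite(f"pics/{n}9.png",p)
crop("pics/wrist9.png",230,80,390,220,5,"pics/w9c.png")
E
```

```text
clock: 16.8
position: [593.2, 71.5, 204.2]
ee_rot: [0.661, 0.75, 0.0, 0.0]
contact_force: [0.0, 0.1, -0.6]
gripper_width: 25.2
clk 16.80 pos [593.15  71.49 204.19] F [ 0.02  0.11 -0.55] tip tray x 0.2 y -106.5 z 50.7 ang 97.23 tilt 0.06 -0.00
```

View pics/w9c.png

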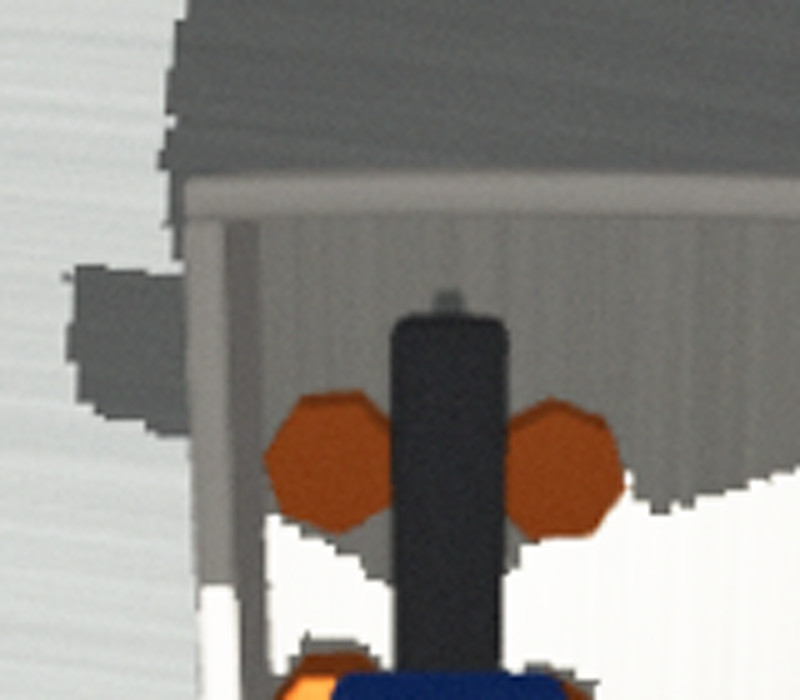

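```bash
python3 -m crank '{"delta_pos":[[0.0008,0,0.006],[0,0,0.006],[0,0,0.005],[0,0,0.003],[0,0,0],[0,0,0],[0,0,0]],"twist":[0,0,0,0,0,0,0]}'; python3 q.py
```

```text
clock: 17.43
position: [592.7, 72.2, 183.8]
ee_rot: [0.661, 0.75, 0.0, 0.0]
contact_force: [-0.2, 0.2, -1.5]
gripper_width: 25.4
clk 17.43 pos [592.7   72.21 183.79] F [-0.25  0.22 -1.54] tip tray x -0.3 y -105.7 z 30.3 ang 97.21 tilt 0.01 -0.00
```

```bash
python3 -m crank '{"delta_pos":[[0,0,0.0009],[0,0,0.0005],[0,0,0],[0,0,0]],"twist":[0,0,0,0]}'; python3 q.py
```

```text
clock: 17.77
position: [592.6, 72.2, 182.4]
ee_rot: [0.661, 0.75, 0.0, 0.0]
contact_force: [0.3, 0.1, -1.4]
gripper_width: 25.2
clk 17.77 pos [592.62  72.19 182.41] F [ 0.33  0.12 -1.42] tip tray x -0.4 y -105.7 z 28.9 ang 97.21 tilt 0.01 0.01
```

```bash
python3 -m crank '{"delta_pos":[[0,0,0.0006],[0,0,0.0004],[0,0,0],[0,0,0]],"twist":[0,0,0,0]}'; python3 q.py
python3 -m crank '{"delta_pos":[[0.001,0,0],[0.002,0,0],[0.003,0,0],[0.003,0,0],[0.003,0,0],[0.003,0,0]],"twist":[0,0,0,0,0,0]}'; python3 q.py
```

```text
clock: 18.1
position: [592.7, 72.2, 181.6]
ee_rot: [0.661, 0.75, 0.0, 0.0]
contact_force: [-0.2, -0.1, 0.1]
gripper_width: 25.4
clk 18.10 pos [592.66  72.23 181.59] F [-0.2  -0.14  0.1 ] tip tray x -0.3 y -105.7 z 28.1 ang 97.21 tilt 0.02 0.00
clock: 18.6
position: [590.8, 87.5, 181.5]
ee_rot: [0.661, 0.75, 0.0, 0.0]
contact_force: [-0.2, -0.4, 1.4]
gripper_width: 25.5
clk 18.60 pos [590.79  87.47 181.46] F [-0.2  -0.43  1.37] tip tray x -0.2 y -90.4 z 28.0 ang 97.22 tilt 0.02 -0.00
```

```bash
python3 -m crank '{"delta_pos":[[0.003,0,0],[0.003,0,0],[0.003,0,0],[0.003,0,0],[0.003,0,0],[0.003,0,0],[0.003,0,0],[0.003,0,0]],"twist":[0,0,0,0,0,0,0,0]}'; python3 q.py
```

```text
clock: 19.27
position: [587.6, 111.2, 181.3]
ee_rot: [0.661, 0.75, -0.0, -0.0]
contact_force: [-0.2, -1.3, 1.0]
gripper_width: 25.2
clk 19.27 pos [587.63 111.16 181.32] F [-0.24 -1.33  1.02] tip tray x -0.3 y -66.5 z 27.8 ang 97.21 tilt -0.00 -0.00
```

Contact force is steady at about 2.5 N. I continue across the crease and raise the tool slightly for the slope.

```bash
python3 -m crank '{"delta_pos":[[0.003,0,0],[0.003,0,0],[0.003,0,0],[0.003,0,0],[0.003,0,0],[0.003,0,0],[0.003,0,-0.0001],[0.003,0,-0.0001]],"twist":[0,0,0,0,0,0,0,0]}'; python3 q.py
```

```text
clock: 19.93
position: [584.6, 135.0, 181.5]
ee_rot: [0.661, 0.75, -0.0, -0.0]
contact_force: [0.3, -1.0, 1.0]
gripper_width: 25.4
clk 19.93 pos [584.61 134.99 181.47] F [ 0.29 -0.96  1.01] tip tray x -0.2 y -42.4 z 28.0 ang 97.21 tilt -0.01 -0.00
```

```bash
python3 -m crank '{"delta_pos":[[0.003,0,-0.0001],[0.003,0,-0.0001],[0.003,0,0],[0.003,0,-0.0001],[0.003,0,0],[0.003,0,-0.0001],[0.003,0,0],[0.003,0,0]],"twist":[0,0,0,0,0,0,0,0]}'; python3 q.py
```

```text
clock: 20.6
position: [581.6, 158.8, 181.9]
ee_rot: [0.661, 0.75, -0.0, -0.0]
contact_force: [-0.4, -0.8, 0.5]
gripper_width: 25.4
clk 20.60 pos [581.58 158.79 181.87] F [-0.45 -0.79  0.5 ] tip tray x -0.2 y -18.4 z 28.4 ang 97.21 tilt -0.01 -0.00
```

```bash
python3 -m crank '{"delta_pos":[[0.002,0,0],[-0.001,0,0],[-0.002,0,-0.001],[0,0,-0.004],[0,0,-0.01],[0,0,-0.02],[0,0,-0.025],[0,0,-0.02]],"twist":[0,0,0,0,0,0,0,0]}'
python3 -m crank '{"delta_pos":[[-0.018,-0.0045,0],[-0.033,-0.0082,0],[-0.033,-0.0082,0],[-0.033,-0.0082,0],[-0.033,-0.0082,0],[-0.033,-0.0082,0],[-0.033,-0.0082,0],[-0.033,-0.0082,0]],"twist":[0,0,0,0,0,0,0,0]}'
python3 -m crank '{"delta_pos":[[-0.033,-0.0082,0],[-0.033,-0.0082,0],[-0.016,-0.004,0],[0,0,0],[0,0,0],[0,0,0],[0,0,0],[0,0,0]],"twist":[0,0,0,0.111,0.111,0.111,0.111,0]}'
python3 -m crank '{"delta_pos":[[0,0,0],[0,0,0],[0,0,0],[0,0,0]],"twist":[0,0,0,0]}'
python3 - <<'E'
from q import *
s2=q()
for n in ["wrist","scene","top"]:
    p,D=imaging.get_image(n); cv2.imwrite(f"pics/{n}10.png",p); np.save(f"pics/{n}10.npy",D)
pickle.dump(s2,open("pics/w10.pkl","wb"))
crop("pics/scene10.png",220,60,450,290,3,"pics/s10c.png")
E
```

```text
clock: 21.27
position: [582.0, 157.3, 264.1]
ee_rot: [0.661, 0.75, 0.0, 0.0]
contact_force: [0.1, 1.1, -1.2]
gripper_width: 25.2
clock: 21.93
position: [551.1, -99.0, 262.8]
ee_rot: [0.661, 0.75, 0.0, 0.0]
contact_force: [1.5, -0.2, -1.8]
gripper_width: 25.2
clock: 22.6
position: [541.5, -181.5, 262.6]
ee_rot: [0.811, 0.585, 0.0, 0.0]
contact_force: [-0.0, 0.7, -1.9]
gripper_width: 25.1
clock: 22.93
position: [541.7, -181.1, 262.0]
ee_rot: [0.81, 0.587, 0.0, 0.0]
contact_force: [1.0, -0.6, -1.5]
gripper_width: 25.4
clk 22.93 pos [ 541.65 -181.13  262.01] F [ 1.04 -0.62 -1.54] tip tray x -83.6 y -350.4 z 108.5 ang 71.83 tilt 0.00 0.00
```

View pics/s10c.png

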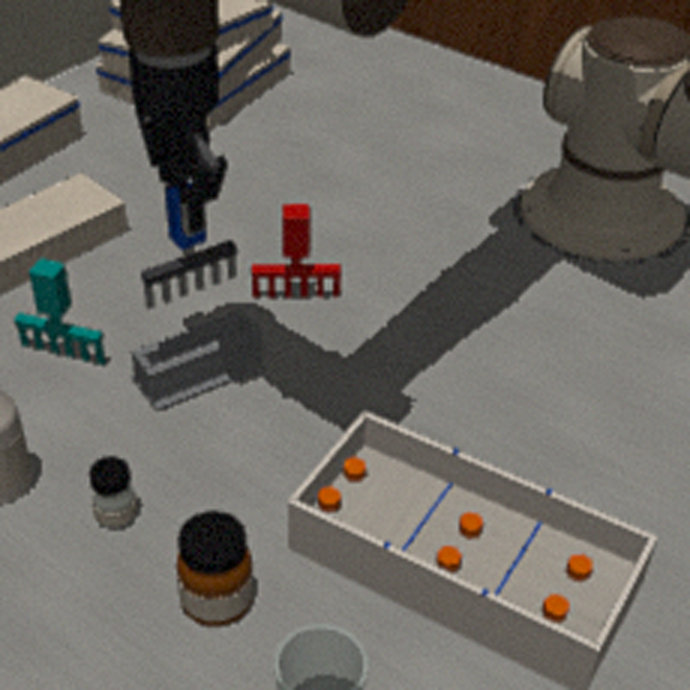

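View pics/wrist10.png

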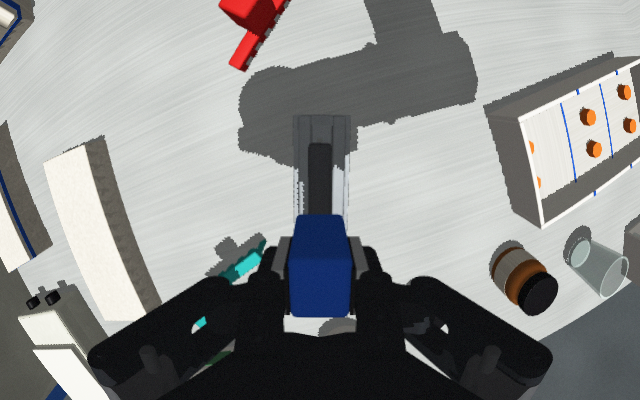

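```bash
python3 -m crank '{"delta_pos":[[0.0018,-0.0009,0.008],[0,0,0.015],[0,0,0.015],[0,0,0.009],[0,0,0],[0,0,0],[0,0,0],[0,0,0]],"twist":[0,0,0,0,0,0,0,0]}'
python3 - <<'E'
from q import *
s2=q()
for n in ["wrist","scene"]:
    p,D=imaging.get_image(n); cv2.imwrite(f"pics/{n}11.png",p); np.save(f"pics/{n}11.npy",D)
pickle.dump(s2,open("pics/w11.pkl","wb"))
crop("pics/scene11.png",240,100,330,200,7,"pics/s11c.png")
crop("pics/wrist11.png",260,80,380,230,5,"pics/w11c.png")
E
```

```text
clock: 23.75
position: [542.0, -179.3, 215.8]
ee_rot: [0.81, 0.586, 0.001, 0.001]
contact_force: [0.9, 1.1, -1.7]
gripper_width: 25.4
clk 23.75 pos [ 541.96 -179.27  215.85] F [ 0.89  1.12 -1.74] tip tray x -82.8 y -348.7 z 62.3 ang 71.78 tilt 0.11 -0.02
```

View pics/s11c.png

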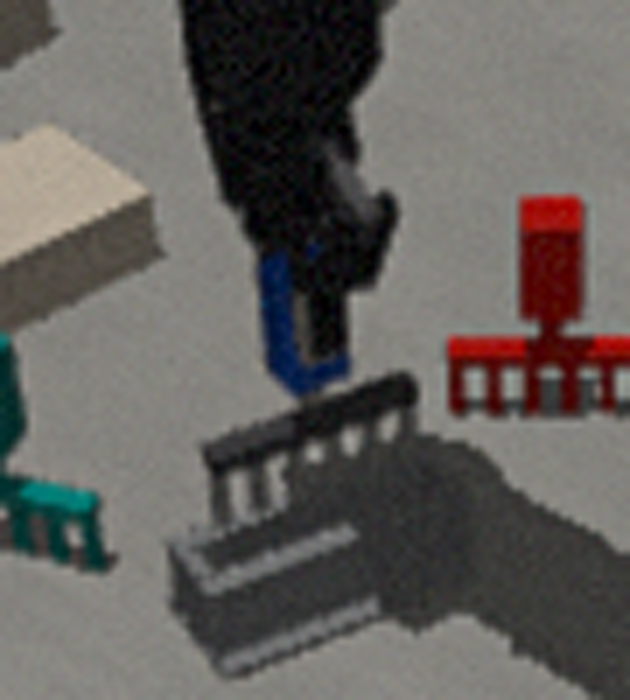

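View pics/w11c.png

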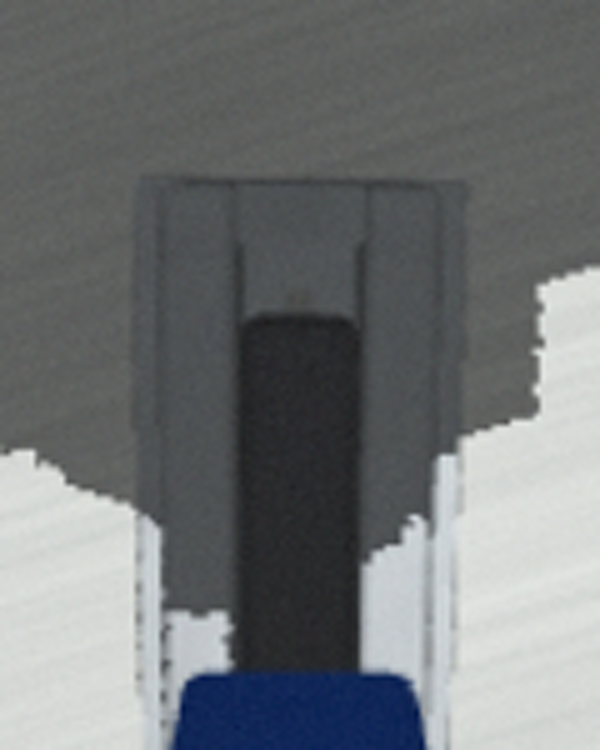

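```bash
python3 -m crank '{"delta_pos":[[0,0,0.008],[0,0,0.012],[0,0,0.012],[0,0,0.01],[0,0,0.008],[0,0,0.003],[0,0,0],[0,0,0]],"twist":[0,0,0,0,0,0,0,0]}'; python3 q.py
```

```text
clock: 24.52
position: [541.7, -179.3, 162.1]
ee_rot: [0.81, 0.586, 0.0, 0.0]
contact_force: [0.4, -0.5, -1.7]
gripper_width: 25.2
clk 24.52 pos [ 541.69 -179.26  162.06] F [ 0.42 -0.51 -1.68] tip tray x -83.3 y -348.6 z 8.6 ang 71.78 tilt 0.02 -0.01
```

```bash
python3 -m crank '{"delta_pos":[[0,0,0.001],[0,0,0.001],[0,0,0],[0,0,0]],"twist":[0,0,0,0]}'; python3 q.py
```

```text
clock: 24.85
position: [541.6, -179.2, 160.3]
ee_rot: [0.81, 0.586, 0.0, 0.0]
contact_force: [0.1, -0.3, -1.6]
gripper_width: 25.4
clk 24.85 pos [ 541.6  -179.2   160.28] F [ 0.08 -0.25 -1.64] tip tray x -83.3 y -348.5 z 6.8 ang 71.77 tilt 0.05 -0.01
```

```bash
python3 -m crank '{"delta_pos":[[0,0,0.0007],[0,0,0.0005],[0,0,0],[0,0,0]],"twist":[0,0,0,0]}'; python3 q.py
python3 -m crank '{"delta_pos":[[0,0,0],[0,0,0],[0,0,0],[0,0,0],[0,0,0],[0,0,0]],"twist":[0,0,0,0,0,0]}' 0.65; python3 q.py
```

```text
clock: 25.18
position: [541.6, -179.2, 159.1]
ee_rot: [0.81, 0.586, 0.0, 0.0]
contact_force: [0.6, 0.3, 0.5]
gripper_width: 25.0
clk 25.18 pos [ 541.61 -179.24  159.15] F [0.61 0.3  0.52] tip tray x -83.3 y -348.6 z 5.6 ang 71.78 tilt 0.04 -0.01
clock: 25.68
position: [541.4, -179.2, 158.6]
ee_rot: [0.81, 0.586, -0.0, -0.0]
contact_force: [-0.4, 0.6, -0.1]
gripper_width: 55.6
clk 25.68 pos [ 541.37 -179.24  158.64] F [-0.38  0.58 -0.14] tip tray x -83.7 y -348.5 z 5.1 ang 71.77 tilt -0.01 0.00
```

```bash
python3 -m crank '{"delta_pos":[[0,0,-0.008],[0,0,-0.015],[0,0,-0.02],[0,0,-0.025],[0,0,-0.025],[0,0,-0.025],[0,0,-0.02],[0,0,0]],"twist":[0,0,0,0,0,0,0,0]}'; python3 -m crank '{"delta_pos":[[0,0,0],[0,0,0],[0,0,0]],"twist":[0,0,0]}'
python3 - <<'E'
from q import *
s2=q()
for n in ["wrist","scene","top"]:
    p,D=imaging.get_image(n); cv2.imwrite(f"pics/{n}12.png",p); np.save(f"pics/{n}12.npy",D)
pickle.dump(s2,open("pics/w12.pkl","wb"))
crop("pics/scene12.png",220,60,450,290,3,"pics/s12c.png")
crop("pics/wrist12.png",270,100,370,250,5,"pics/w12c.png")
E
```

```text
clock: 26.35
position: [543.1, -179.7, 302.7]
ee_rot: [0.81, 0.586, 0.004, 0.004]
contact_force: [0.6, 0.7, 0.4]
gripper_width: 55.7
clock: 26.6
position: [540.8, -179.1, 295.6]
ee_rot: [0.81, 0.586, -0.001, -0.001]
contact_force: [0.3, 0.3, -0.1]
gripper_width: 55.4
clk 26.60 pos [ 540.78 -179.11  295.64] F [ 0.34  0.25 -0.13] tip tray x -84.6 y -348.2 z 142.1 ang 71.76 tilt -0.13 0.03
```

View pics/s12c.png

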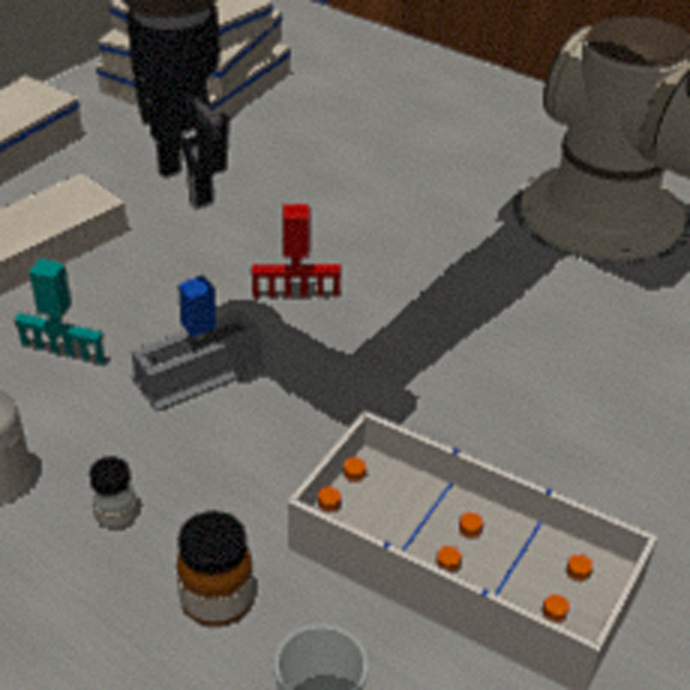

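View pics/w12c.png

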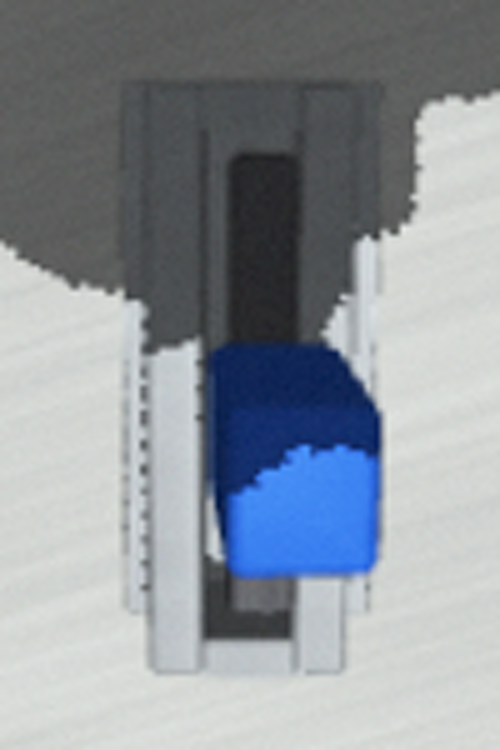

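```bash
python3 - <<'E'
from tr import *
s=pickle.load(open("pics/w12.pkl","rb"))
w=lambda u,v:(270+u/5,100+v/5)
G=np.mean([atz("wrist",*w(*p),123,s)[:2] for p in [(228,408),(378,410),(376,575),(232,577)]],0)
S=np.mean([atz("wrist",*w(*p),46,s)[:2] for p in [(150,85),(340,85),(345,672),(148,672)]],0)
x=np.array([0.3126,0.9499]); y=np.array([.9499,-.3126])
print(G,S,"offset rake-y",(G-S)@x,"rake-x",(G-S)@y)
# grip side leaning: bottom edge of the front visible? base of grip top edge v=345: z 68
B=np.mean([atz("wrist",*w(*p),68,s)[:2] for p in [(213,350),(325,345)]],0); Bt=np.mean([atz("wrist",*w(*p),123,s)[:2] for p in [(228,408),(378,410)]],0)
print("lean from face",(Bt-B)@x, 55)
print("bar near end centre (z~48)",[ (atz("wrist",*w(u,160),47,s)[:2]-S)@x for u in (230,300)])
q=[tot(atz("wrist",*p,42,s)) for p in []]
E
python3 - <<'E'
from tr import *
D=np.load("pics/top12.npy"); p=cv2.imread("pics/top12.png"); h=cv2.cvtColor(p,cv2.COLOR_BGR2HSV)
m=cv2.inRange(h,(5,120,90),(22,255,255)); m[:,:190]=0;m[:,305:]=0
n,l,st,c=cv2.connectedComponentsWithStats(m)
for i in range(1,n):
    if st[i,4]>8: print(st[i,4],tot(atz("top",*c[i],40)).round(1))
E
```

```text
[ 544.04606075 -170.53287518] [ 541.2358444  -179.59654414] offset rake-y 9.48805277835957 rake-x -0.1638784034406524
lean from face 4.71127280426031 55
bar near end centre (z~48) [np.float64(-3.185297107033561), np.float64(11.117859121678242)]
23 [25.1 -5.4]
24 [25.2 92.3]
23 [-18.8  -6.2]
24 [-24.9  92.7]
```

```bash
python3 -m crank '{"delta_pos":[[0,0,0],[0,0,0],[0,0,0],[0,0,0]],"twist":[0,0,0,0]}'; python3 - <<'E'
from tr import *
p,D=imaging.get_image("wrist"); crop(p,270,100,370,250,4,"pics/w13c.png")
p,D=imaging.get_image("scene"); q=cv2.imread("pics/scene12.png")
d=cv2.absdiff(p,q).max(2); print("rest diff",d[150:200,255:310].mean(),d[150:200,255:310].max(),"tray",d[195:290,310:445].mean())
h=cv2.cvtColor(p,cv2.COLOR_BGR2HSV); m=cv2.inRange(h,(5,150,90),(22,255,255)); m[:,:312]=0;m[:,445:]=0
n,l,st,c=cv2.connectedComponentsWithStats(m)
for i in range(1,n):
    if st[i,4]>8: print(st[i,4],tot(atz("scene",*c[i],38)).round(1))
E
```

```text
clock: 27.08
position: [541.4, -179.2, 296.6]
ee_rot: [0.81, 0.586, -0.0, -0.0]
contact_force: [-0.1, 0.0, 1.1]
gripper_width: 55.6
rest diff 4.940363636363636 29 tray 4.070721247563353
42 [ -20.  -125.6]
47 [  24.3 -126.8]
46 [-15.8  -5. ]
46 [27.6 -4.7]
50 [-22.4  92.9]
51 [27.2 92.6]
```

View pics/w13c.png

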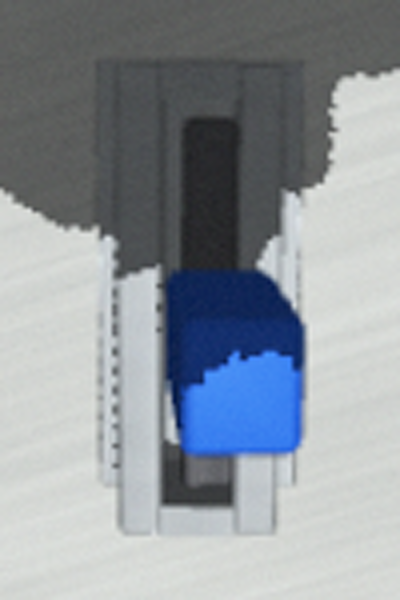

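The rake is standing still in its slot, leaning about 0.08 rad. The pieces lie two to each third, so I hand the job in.

```bash
python3 -c "
from bench import job_done
print(job_done())"
```

```text
the job is handed in; nothing more can be done
None
```

The desiccant pieces are spread two to each third of the tray, the rake is back in its rest, and the job was handed in at about 27 s. No verdict was reported.

- **Raking:** I raked the front pair into the far third and the middle pair into the middle third, and left the back pair where it was. The teeth slid along the floor at about 1.5–3 N by the wrist force. It peaked near 4.7 N just past the crease, so I eased off there. The ramp rises gently, about 0.012 mm per mm (0.7°).
- **Pieces:** On the scene camera they sit at tray y ≈ −126/−127, −5/−5 and +93/+93 mm. They look flat and well apart in the pictures. The top camera agreed within about 1.5 mm on the middle and far pairs, but my check on it did not pick up the back pair.
- **Rake:** It stands in the slot, leaning about 0.08 rad (limit 0.2). I estimate the tooth edge is within a few mm of the slot centre; the teeth themselves were hidden in the slot. It looked the same in pictures taken about half a second apart.
- **Gripper:** It is well clear of everything.
- **Bystanders and look-alikes:** Nothing looked moved in the last pictures, but I did not measure them.
- **Check that disagreed:** The scene and top cameras differ by about 5 mm in position, so I used the wrist camera for alignment.

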